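# Vent the air line, load the drying cabinet and close up

### The job

Rinsed steel beakers have to go into the bench drying cabinet. First vent its air line at the quick coupler: pull the spring sleeve right back, keep it there for a second, then let go so that it snaps forward by itself; only then open the drawer wide, nest all the beakers that are there in one upright column in the round holder in the drawer, each fully seated, put the cover on the top one so that it lies flat, and push the drawer fully shut. Leave the other things on the counter where they are.

Things in the scene. Friction and masses are not known exactly. Their poses are not given: they have to be found in the camera images.
- coupler: bracket with a fixed quick coupler, its axis level, 75 mm above the counter along the bracket's x; the mouth points to +x (away from the robot). Base plate 130 x 70 x 12 mm, post 22 x 44 mm and 100 mm tall at its -x end. Origin: centre of the underside
- sleeve (a joint): travel of the coupler's spring sleeve, m: 0 forward (home), 0.016 fully back at its stop. It slides back along the axis, away from the mouth (-x of the coupler); the spring pulls it forward with 6 N at home, 12.4 N fully back. Damped: let go, it snaps home in about 0.15 s
- sleeve_mid (a point): centre of the steel sleeve, on its axis; moves with it; axes as the coupler's. Sleeve: 45 mm long, 32 mm across, with a 37 mm ridge 5 mm wide at either end (35 mm clear between them). With the sleeve home the bracket's post begins 58 mm behind this point (-x)
- dryer: white drying cabinet, fixed, 240 mm wide, 260 mm deep, 200 mm tall, open at the front, where the drawer goes in. Origin: middle of the front face's lower edge; x points into the cabinet, away from the robot
- drawer (a joint): how far the drawer is out, m: 0 shut, 0.17 fully open; starts 0 to 0.03 out. Slides stiffly (about 3 N), stays where it is left; opens along -x of the dryer (towards the robot). Its front panel is 225 mm wide, 12 mm thick, top edge 184 mm above the counter
- handle (a point): middle of the drawer's bar handle: a level steel bar 12 mm thick and 110 mm long along y, 155 mm above the counter, 60 mm in front of the drawer's front panel (free gap behind the bar 54 mm); moves with the drawer; axes as the dryer's
- holder (a point): centre of the mouth of the holder: an upright aluminium tube fixed in the drawer, 64 mm across, 57 mm inside, 44 mm deep; mouth 56 mm above the counter. Moves with the drawer; 85 mm behind the front panel's inner face, free from above when the drawer is open. Drawer sides 36 mm high, 94 mm to either side. First beaker seated: underside 40 mm below this point
- beaker1: First steel beaker, 62 mm tall: tapered body 40 mm tall (35 mm wide at the foot, 52 mm at the top) under a straight collar 64 mm wide, 22 mm tall, wall 3.5 mm. Origin: centre of its underside, z up; starts upright on the counter. Nests (2 mm play all round) till its collar rests on the rim below, so each one stands 22 mm higher. Grip the collar. May be absent
- beaker2: Another steel beaker, 62 mm tall: tapered body 40 mm tall (35 mm wide at the foot, 52 mm at the top) under a straight collar 64 mm wide, 22 mm tall, wall 3.5 mm. Origin: centre of its underside, z up; starts upright on the counter. Nests (2 mm play all round) till its collar rests on the rim below, so each one stands 22 mm higher. Grip the collar. May be absent
- beaker3: Another steel beaker, 62 mm tall: tapered body 40 mm tall (35 mm wide at the foot, 52 mm at the top) under a straight collar 64 mm wide, 22 mm tall, wall 3.5 mm. Origin: centre of its underside, z up; starts upright on the counter. Nests (2 mm play all round) till its collar rests on the rim below, so each one stands 22 mm higher. Grip the collar. May be absent
- beaker4: Another steel beaker, 62 mm tall: tapered body 40 mm tall (35 mm wide at the foot, 52 mm at the top) under a straight collar 64 mm wide, 22 mm tall, wall 3.5 mm. Origin: centre of its underside, z up; starts upright on the counter. Nests (2 mm play all round) till its collar rests on the rim below, so each one stands 22 mm higher. Grip the collar. May be absent
- cover: steel cover: disc 66 mm across and 5 mm thick with a locating boss (50 mm across, 7 mm deep) beneath and a black knob (18 mm across, 22 mm tall) on top; 34 mm tall in all. Origin: centre of the boss's underside, so seated on a beaker its origin is 7 mm below that rim. It starts on the counter, boss down
- jar: white specimen jar with a blue cap, 60 mm across, 75 mm tall, to be left alone. Origin: centre of its underside
- rack: black tube rack, 80 x 120 x 45 mm, to be left alone. Origin: centre of its underside
- carton: small cardboard box, 60 x 75 x 50 mm, to be left alone. Origin: centre of its underside

How it is judged:
By the outcome, as a careful person would: the job done as asked, in the order asked, and still so for the second after the job is handed in, with the robot touching nothing.
Of beaker1, beaker2, beaker3, beaker4 only 2 to 4 are there at a start; the rules pass over those that are not, and their reading is None.
At some moment in a run one of beaker1, beaker2, beaker3, beaker4, cover may be knocked a few centimetres aside while the robot is not near it.
It also fails if it takes over 210 s, if anything falls off the work surface, if the arm or the gripper's body presses on something with over 40 N, if the wrist force passes 120 N, or if a joint passes its speed limit or range.

### The arm

A 7-joint arm with a two-finger parallel gripper is mounted at the origin on the work surface. World frame = base frame: x ahead of the robot, y to its left, z up, the work surface at z = 0. Lengths are in m, angles in rad, forces in N, time in s.
With the tool pointing down it reaches from about 0.425 to 0.925 m from the base axis. Payload 6.8 kg.
Tool frame: the origin (TCP) lies midway between the tips of the shut fingers; the grasp point (between the pads) lies 19 mm behind it; y points along the fingers, z is the direction in which the jaws open and shut, and the axes are right-handed (so a half turn about y gives the same grasp; the last joint's range is limited). The gripper opens to 85 mm and grips with 20 to 120 N. Pads are 22 mm wide; open, the fingers measure 114 mm over their backs; the gripper's body (76 mm by 85 mm) begins 54 mm behind the grasp point. The pads swing forward as they close: fully open they stand 13 mm farther back than shut.
Start: joints at [1.151, 0.477, 0.022, 1.555, -0.011, 1.109, -0.083], TCP at [0.207, -0.642, 0.231] pointing down, gripper open.
Joint ranges: [-2.96, 2.96], [-0.34, 2.1], [-1.41, 1.46], [0.24, 2.44], [-1.37, 4.51], [0.17, 1.92], [-2.96, 2.96]. Speed limits (rad/s): [2.39, 2.39, 3.14, 3.14, 3.14, 3.14, 3.14].

### API

Orientations are given as a unit quaternion [w, x, y, z].
In Python, from station import bot gives the robot as it stands. The module is installed in compiled form; this text tells all that it offers.
- The arm moves only by the shell command python3 -m crank 'ROWS' [FORCE]. ROWS is JSON, a list of rows, each an object with "linear": the shift along the tool's x, y, z in m, a list of three; "dr": the turn, a rotation vector about the tool's x, y, z in degrees, a list of three; "hand": the gripper command: -1 is shut, 1 is fully open, values between are in proportion. A call has 1 to 10 rows; each row is the pose to reach, as a shift and turn from the pose commanded when the call began, along the tool's axes at that moment; what a row does not reach only later rows make up. A row lasts 1/12 s, in which the tool goes at most 41.7 mm and 7.16 degrees, less where a joint would pass 70% of its speed; a pose out of reach is approached as far as the arm can. A call with a gripper value outside its range is refused whole. The fingers move at their own pace and stop on an object; FORCE is the grip in N (left out, the last holds). Time passes only in rows, so rows that repeat a pose let the fingers close. It gives the time, the measured TCP pose, the force and the opening at its end, in the units of the state.
- bot.get_obs(): the state, without advancing time (a new reading comes with each control period).
- bot.read_camera(name): name is "scene" or "top" or "wrist"; returns the picture (480x640x3 uint8, blue, green, red); there is no depth.
- bot.camera_params(name): a dict with "K" (3x3 intrinsics, pixels), "k1" (the pictures are not rectified: a ray, as slopes to the right and down, at radius r is drawn at 1 + k1 r^2 times it, then the intrinsics apply), "R" (3x3) and "t" (3): a world point X has camera coordinates R X + t; the wrist camera has in their place "hand_eye" (4x4, takes a point from camera to tool coordinates, whose origin is the TCP and whose axes are the tool frame's). Camera axes: x right, y down, z forward; pixel columns grow to the right and rows downward; lengths in m; the calibration is good to about 2 mm. A picture is of the moment at which its call begins: read the wrist's pose just before it. camera_params takes no time and is no camera call.
- bot.hand_in(): hands the job in, once; it reports no verdict.
Trained networks look in the newest picture that a camera, given by its name, has taken for a name from the list of things; names that differ only in an ending like _2 or _b are one class to them, and where a whole thing is asked for, a point or a joint stands for the part that bears it (a point fixed in the world has none). Each returns a list of dicts, best first, with "score" (0 to 1); they miss things now and then, are a little off and sometimes report something else, mostly with a low value. They report only what shows in the picture. A call takes as long as a camera call.
- bot.search_frame(camera, target): "extent" ([left, top, right, bottom] in pixels, round what is visible of it).
- bot.cut_out(camera, target): "pixels" (480x640 bool, what is visible of it) and "extent" ([left, top, right, bottom] in pixels, round what is visible of it).
- bot.place_of(camera, target): "xy" ([column, row] in pixels: a listed point, or the origin of a listed thing).
The state is a dict: "t": time; "q": joint angles; "joint_vel": joint speeds; "joint_torque": joint torques, N m; "eef_pos": TCP position; "tool_rot": TCP orientation; "contact_force": force on the tool from outside, world axes, zero at the start; "torque": the same for the moment, N m; "gripper_width": opening from 0.0 (shut) to 1.0 (fully open).
Only numpy, scipy, OpenCV 4.12 (cv2) and the standard library are available. Lean on these libraries where they do the work, as an engineer would, in place of code of your own. Each camera call takes 0.05 s, during which the arm holds its last target. There are 200 camera calls.

## Working session

There is one attempt and no reset: what is moved stays moved. The work goes in short steps, Python scripts to look and compute and a shell command to move; the robot and the scene stay as the last step left them, time stands still between calls to the robot, and variables do not carry over. Pictures are saved under pics/ and viewed, about 12 in all and at most 16, crops included, and the job is handed in when it is done.

```bash
mkdir -p pics
python3 - <<'E'
from station import bot
import cv2,numpy as np
o=bot.get_obs(); print({k:np.round(v,3).tolist() for k,v in o.items()})
for c in ["scene","top","wrist"]:
    im=bot.read_camera(c); cv2.imwrite(f"pics/{c}0.png",im)
    p=bot.camera_params(c); print(c,{k:np.round(v,4).tolist() for k,v in p.items()})
for c in ["scene","top"]:
    for n in ["sleeve_mid","coupler","dryer","handle","holder","beaker1","cover","jar","rack","carton"]:
        print(c,n,[(np.round(d["xy"]).tolist(),round(d["score"],2)) for d in bot.place_of(c,n)][:6])
E
```

```text
{'t': 0.0, 'q': [1.151, 0.478, 0.022, 1.556, -0.011, 1.109, -0.083], 'joint_vel': [0.002, -0.0, -0.0, 0.0, -0.0, 0.001, 0.001], 'joint_torque': [0.001, -59.644, 1.608, -28.12, 0.012, 0.009, 0.0], 'eef_pos': [0.207, -0.642, 0.23], 'tool_rot': [0.11, -0.11, 0.699, -0.698], 'contact_force': [0.353, -0.575, -0.052], 'torque': [-0.035, -0.019, -0.014], 'gripper_width': 1.0}
scene {'K': [[476.2027, 0.0, 319.1355], [0.0, 476.2027, 251.025], [0.0, 0.0, 1.0]], 'k1': -0.0233, 'R': [[0.8833, 0.4688, -0.004], [0.4448, -0.8407, -0.3088], [-0.1481, 0.271, -0.9511]], 't': [-0.5358, -0.2097, 1.0876]}
top {'K': [[491.0721, 0.0, 319.1658], [0.0, 491.0721, 241.2782], [0.0, 0.0, 1.0]], 'k1': -0.0944, 'R': [[-0.0006, -1.0, -0.0026], [-0.9834, 0.001, -0.1814], [0.1814, 0.0024, -0.9834]], 't': [0.051, 0.6103, 1.024]}
wrist {'K': [[389.0141, 0.0, 318.7338], [0.0, 389.0141, 244.8158], [0.0, 0.0, 1.0]], 'k1': -0.0363, 'hand_eye': [[-0.0004, 0.9586, 0.2846, -0.072], [0.0005, -0.2846, 0.9586, -0.1421], [1.0, 0.0006, -0.0004, 0.0009], [0.0, 0.0, 0.0, 1.0]]}
scene sleeve_mid [([363.0, 122.0], 0.74)]
scene coupler
[... 151 characters left out ...]
0], 0.72)]
scene beaker1 [([249.0, 254.0], 0.89), ([273.0, 214.0], 0.81), ([348.0, 197.0], 0.69), ([318.0, 282.0], 0.56)]
scene cover [([330.0, 234.0], 0.75)]
scene jar [([318.0, 280.0], 0.75)]
scene rack [([377.0, 314.0], 0.57)]
scene carton [([398.0, 232.0], 0.84)]
top sleeve_mid [([268.0, 207.0], 0.56), ([181.0, 270.0], 0.54)]
top coupler [([187.0, 287.0], 0.82)]
top dryer [([467.0, 241.0], 0.65)]
top handle [([491.0, 264.0], 0.67)]
top holder []
top beaker1 [([304.0, 322.0], 0.82), ([350.0, 319.0], 0.81), ([344.0, 251.0], 0.78), ([260.0, 264.0], 0.64)]
top cover [([293.0, 258.0], 0.79)]
top jar [([211.0, 199.0], 0.87)]
top rack [([344.0, 192.0], 0.83)]
top carton [([265.0, 206.0], 0.98)]
```

View pics/top0.png

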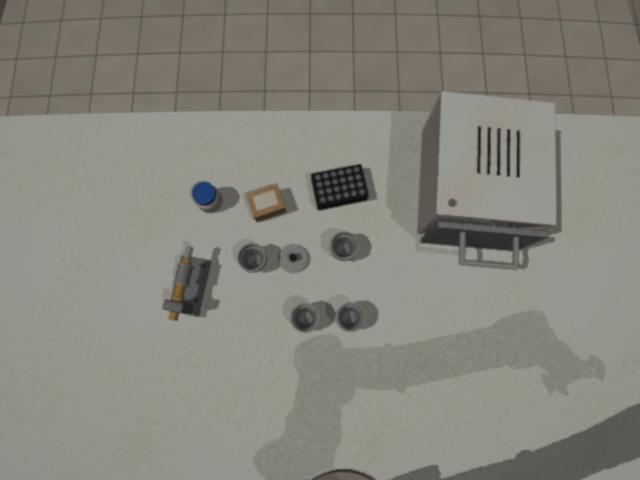

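View pics/scene0.png

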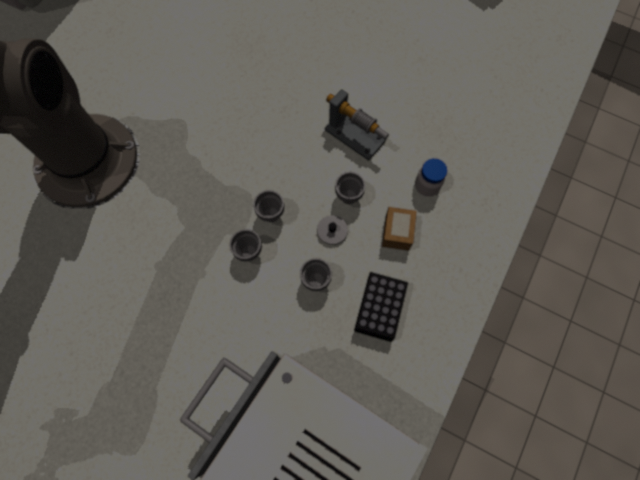

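```bash
cat > h.py <<'E'
from station import bot
import cv2,numpy as np
from scipy.spatial.transform import Rotation as Ro
def pose(o=None):
    o=o or bot.get_obs(); w,x,y,z=o["tool_rot"]
    T=np.eye(4); T[:3,:3]=Ro.from_quat([x,y,z,w]).as_matrix(); T[:3,3]=o["eef_pos"]; return T
def cam(c,T=None):
    """camera-to-world"""
    p=bot.camera_params(c)
    if "hand_eye" in p: return p,T@np.array(p["hand_eye"])
    E=np.eye(4); E[:3,:3]=np.array(p["R"]); E[:3,3]=p["t"]; return p,np.linalg.inv(E)
def px(c,uv,z,T=None):
    """pixel -> world on plane z"""
    p,C=cam(c,T); K=np.array(p["K"]); k=p["k1"]
    d=np.array([(uv[0]-K[0,2])/K[0,0],(uv[1]-K[1,2])/K[1,1]]); s=d.copy()
    for _ in range(20): s=d/(1+k*(s@s))
    r=C[:3,:3]@np.array([s[0],s[1],1]); return C[:3,3]+r*(z-C[2,3])/r[2]
def proj(c,X,T=None):
    p,C=cam(c,T); K=np.array(p["K"]); q=np.linalg.inv(C)@np.append(X,1); s=q[:2]/q[2]
    s=s*(1+p["k1"]*(s@s)); return K[:2,:2]@s+K[:2,2]
def rows(target,R,o=None):
    """shift in tool axes and turn (deg) to reach TCP target & rotation R, from measured pose"""
    T=pose(o); d=T[:3,:3].T@(np.array(target)-T[:3,3])
    rv=Ro.from_matrix(T[:3,:3].T@R).as_rotvec(degrees=True); return np.round(d,4),np.round(rv,2)
def down(a):
    """tool pointing down, jaw axis (z) at world angle a deg"""
    a=np.radians(a); z=np.array([np.cos(a),np.sin(a),0]); y=np.array([0,0,-1.]); return np.column_stack([np.cross(y,z),y,z])
E
python3 - <<'E'
from h import *
print("tool R",np.round(pose()[:3,:3],2).tolist())
P=lambda c,l,z:[print(c,n,uv,np.round(px(c,uv,z),3)) for n,uv in l]
P("top",[("b",(304,322)),("b",(350,319)),("b",(344,251)),("b",(260,264)),],0.0)
P("top",[("rim",(304,318)),("rim",(350,317)),("rim",(344,246)),("rim",(253,258))],0.062)
P("scene",[("rim",(246,245)),("rim",(268,206)),("rim",(316,275)),("rim",(350,188))],0.062)
P("top",[("cover",(294,257))],0.034);P("scene",[("cover",(332,228))],0.034)
P("top",[("hL",(462,263)),("hR",(517,267))],0.155)
P("scene",[("hL",(226,362)),("hR",(184,418))],0.155)
P("top",[("axmouth",(188,246)),("axback",(174,318)),("sl",(183,274)),("net",(181,270))],0.075)
P("scene",[("axback",(329,97)),("axmouth",(383,134)),("sl",(363,122))],0.075)
P("top",[("jar",(205,193))],0.075)
P("top",[("carton",(265,200))],0.05)
P("top",[("rack",(340,186))],0.045)
P("top",[("panel",(425,233)),("panel",(550,240)),("dtopL",(441,217)),("dtopR",(555,226))],0.19)
E
```

```text
tool R [[-0.95, 0.0, 0.31], [-0.31, -0.0, -0.95], [0.0, -1.0, 0.0]]
top b (304, 322) [0.436 0.085 0.   ]
top b (350, 319) [ 0.442 -0.019  0.   ]
top b (344, 251) [ 0.598 -0.007  0.   ]
top b (260, 264) [0.568 0.187 0.   ]
top rim (304, 318) [0.443 0.083 0.062]
top rim (350, 317) [ 0.445 -0.015  0.062]
top rim (344, 246) [ 0.599 -0.004  0.062]
top rim (253, 258) [0.572 0.195 0.062]
scene rim (246, 245) [ 0.451 -0.019  0.062]
scene rim (268, 206) [0.448 0.075 0.062]
scene rim (316, 275) [ 0.604 -0.009  0.062]
scene rim (350, 188) [0.579 0.191 0.062]
top cover (294, 257) [0.579 0.107 0.034]
scene cover (332, 228) [0.582 0.104 0.034]
top hL (462, 263) [ 0.548 -0.234  0.155]
top hR (517, 267) [ 0.539 -0.346  0.155]
scene hL (226, 362) [ 0.555 -0.234  0.155]
scene hR (184, 418) [ 0.541 -0.342  0.155]
top axmouth (188, 246) [0.597 0.335 0.075]
top axback (174, 318) [0.441 0.359 0.075]
top sl (183, 274) [0.536 0.343 0.075]
top net (181, 270) [0.544 0.348 0.075]
scene axback (329, 97) [0.44  0.36  0.075]
scene axmouth (383, 134) [0.586 0.332 0.075]
scene sl (363, 122) [0.535 0.338 0.075]
top jar (205, 193) [0.716 0.303 0.075]
top carton (265, 200) [0.706 0.172 0.05 ]
top rack (340, 186) [0.74  0.003 0.045]
top panel (425, 233) [ 0.602 -0.155  0.19 ]
top panel (550, 240) [ 0.588 -0.403  0.19 ]
top dtopL (441, 217) [ 0.633 -0.187  0.19 ]
top dtopR (555, 226) [ 0.616 -0.416  0.19 ]
```

```bash
python3 -c "
import cv2
a=cv2.imread('pics/top0.png')[230:340,140:250];b=cv2.imread('pics/scene0.png')[80:170,310:400]
c=cv2.imread('pics/top0.png')[190:290,410:570]
import numpy as np
r=lambda i,h:cv2.resize(i,(int(i.shape[1]*h/i.shape[0]),h),interpolation=cv2.INTER_CUBIC)
o=np.hstack([r(a,380),r(b,380)]);c=r(c,220);c=cv2.copyMakeBorder(c,0,0,0,o.shape[1]-c.shape[1],cv2.BORDER_CONSTANT)
cv2.imwrite('pics/crop1.png',np.vstack([o,c]))"
```

```text
(no output)
```

View pics/crop1.png

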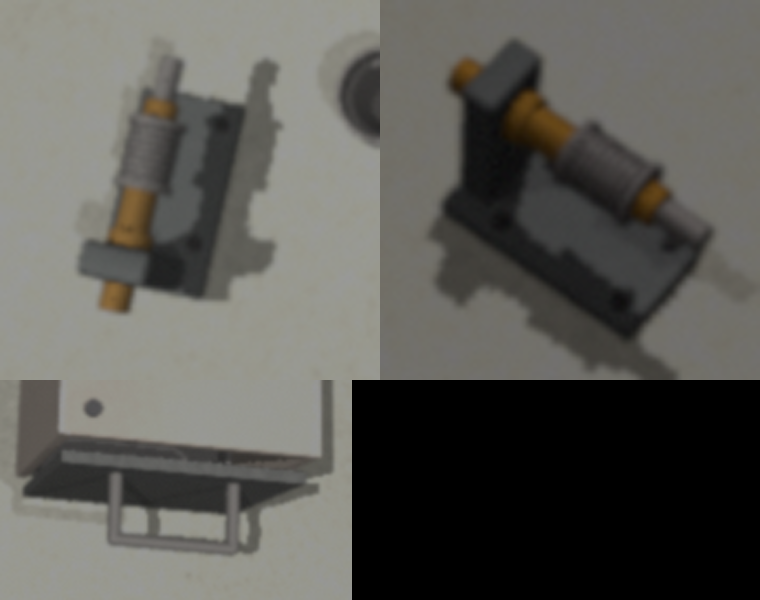

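```bash
cat >> h.py <<'E'
def seq(wps,T=None):
    T=pose() if T is None else T
    for p,a in wps:
        R=down(a); d=T[:3,:3].T@(np.array(p)-T[:3,3]); rv=Ro.from_matrix(T[:3,:3].T@R).as_rotvec(degrees=True)
        print(p,a,"lin",np.round(d,4).tolist(),"dr",np.round(rv,2).tolist(),"rows>=",int(np.ceil(max(np.linalg.norm(d)/.0417,np.linalg.norm(rv)/7.16))))
        T=np.eye(4);T[:3,:3]=R;T[:3,3]=p
E
python3 -c "
from h import *
seq([((.45,-.38,.36),-25),((.56,0.05,.36),30),((.537,.341,.26),80.4)])"
```

```text
(0.45, -0.38, 0.36) -25 lin [-0.3117, -0.1287, -0.1753] dr [-0.0, -47.14, 0.0] rows>= 10
(0.56, 0.05, 0.36) 30 lin [-0.4362, 0.0, -0.082] dr [0.0, -55.0, 0.0] rows>= 11
(0.537, 0.341, 0.26) 80.4 lin [-0.2635, 0.1, 0.1256] dr [0.0, -50.4, 0.0] rows>= 8
```

```bash
python3 -m crank '[{"linear":[-0.31,-0.129,-0.175],"dr":[0,-47.1,0],"hand":1},{"linear":[-0.31,-0.129,-0.175],"dr":[0,-47.1,0],"hand":1},{"linear":[-0.31,-0.129,-0.175],"dr":[0,-47.1,0],"hand":1},{"linear":[-0.31,-0.129,-0.175],"dr":[0,-47.1,0],"hand":1},{"linear":[-0.31,-0.129,-0.175],"dr":[0,-47.1,0],"hand":1},{"linear":[-0.31,-0.129,-0.175],"dr":[0,-47.1,0],"hand":1},{"linear":[-0.31,-0.129,-0.175],"dr":[0,-47.1,0],"hand":1},{"linear":[-0.31,-0.129,-0.175],"dr":[0,-47.1,0],"hand":1},{"linear":[-0.31,-0.129,-0.175],"dr":[0,-47.1,0],"hand":1},{"linear":[-0.31,-0.129,-0.175],"dr":[0,-47.1,0],"hand":1}]'
python3 -c "
from h import *
T=pose();print(np.round(T,3).tolist())
seq([((.56,0.05,.36),30),((.537,.341,.26),80.4)])"
```

```text
t: 1.98
eef_pos: [0.4556, -0.3735, 0.3638]
tool_rot: [-0.385, 0.381, -0.593, 0.595]
contact_force: [1.0, 0.8, 0.3]
gripper_width: 0.997
[[-0.413, 0.007, 0.911, 0.456], [-0.911, 0.001, -0.413, -0.373], [-0.003, -1.0, 0.006, 0.364], [0.0, 0.0, 0.0, 1.0]]
(0.56, 0.05, 0.36) 30 lin [-0.4288, 0.0048, -0.0796] dr [-0.43, -54.37, -0.01] rows>= 11
(0.537, 0.341, 0.26) 80.4 lin [-0.2635, 0.1, 0.1256] dr [0.0, -50.4, 0.0] rows>= 8
```

```bash
python3 -m crank '[{"linear":[-0.40,0,-0.075],"dr":[0,-54,0],"hand":1},{"linear":[-0.40,0,-0.075],"dr":[0,-54,0],"hand":1},{"linear":[-0.40,0,-0.075],"dr":[0,-54,0],"hand":1},{"linear":[-0.40,0,-0.075],"dr":[0,-54,0],"hand":1},{"linear":[-0.40,0,-0.075],"dr":[0,-54,0],"hand":1},{"linear":[-0.40,0,-0.075],"dr":[0,-54,0],"hand":1},{"linear":[-0.40,0,-0.075],"dr":[0,-54,0],"hand":1},{"linear":[-0.40,0,-0.075],"dr":[0,-54,0],"hand":1},{"linear":[-0.40,0,-0.075],"dr":[0,-54,0],"hand":1},{"linear":[-0.40,0,-0.075],"dr":[0,-54,0],"hand":1}]'
python3 -c "
from h import *
seq([((.537,.341,.26),80.4)])"
```

```text
t: 2.82
eef_pos: [0.5499, 0.0169, 0.3607]
tool_rot: [0.61, -0.609, 0.358, -0.358]
contact_force: [0.0, -0.1, -0.1]
gripper_width: 1.0
(0.537, 0.341, 0.26) 80.4 lin [-0.2894, 0.1009, 0.1463] dr [-0.07, -51.28, 0.02] rows>= 9
```

```bash
python3 -m crank '[{"linear":[-0.289,0.101,0.146],"dr":[0,-51.3,0],"hand":1},{"linear":[-0.289,0.101,0.146],"dr":[0,-51.3,0],"hand":1},{"linear":[-0.289,0.101,0.146],"dr":[0,-51.3,0],"hand":1},{"linear":[-0.289,0.101,0.146],"dr":[0,-51.3,0],"hand":1},{"linear":[-0.289,0.101,0.146],"dr":[0,-51.3,0],"hand":1},{"linear":[-0.289,0.101,0.146],"dr":[0,-51.3,0],"hand":1},{"linear":[-0.289,0.101,0.146],"dr":[0,-51.3,0],"hand":1},{"linear":[-0.289,0.101,0.146],"dr":[0,-51.3,0],"hand":1},{"linear":[-0.289,0.101,0.146],"dr":[0,-51.3,0],"hand":1},{"linear":[-0.289,0.101,0.146],"dr":[0,-51.3,0],"hand":1}]'
python3 -c "
from h import *
T=pose();print(np.round(T,3).tolist())
im=bot.read_camera('wrist');cv2.imwrite('pics/w1.png',im)
for n in ['sleeve_mid']:
  for d in bot.place_of('wrist',n): print(n,d,px('wrist',d['xy'],.075,T))
"
```

```text
t: 3.65
eef_pos: [0.5355, 0.3402, 0.258]
tool_rot: [0.705, -0.704, 0.059, -0.057]
contact_force: [-1.0, 0.2, -0.0]
gripper_width: 0.999
[[0.987, -0.003, 0.164, 0.536], [-0.164, 0.001, 0.987, 0.34], [-0.003, -1.0, 0.001, 0.258], [0.0, 0.0, 0.0, 1.0]]
sleeve_mid {'xy': [323.9, 217.4], 'score': 0.71} [0.53525533 0.34400968 0.075     ]
```

View pics/w1.png

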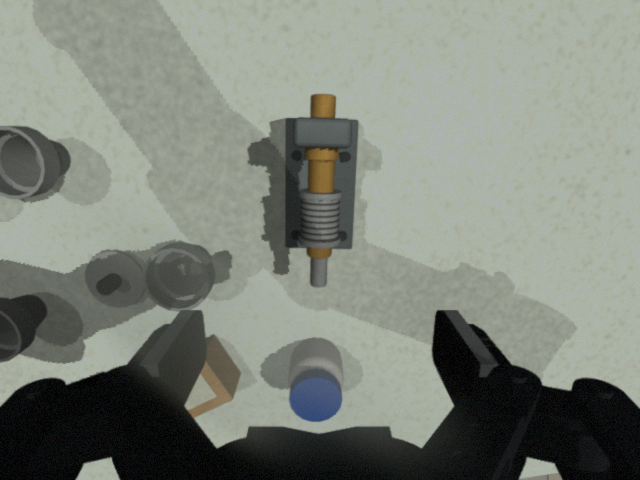

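```bash
python3 -c "
from h import *
T=pose()
a=px('wrist',(323,98),.075,T);b=px('wrist',(318.5,284),.075,T);print(a,b,np.degrees(np.arctan2(*(b-a)[1::-1])))
s1=px('wrist',(320.5,193),.075+.0185,T);s2=px('wrist',(319.5,246),.075+.0185,T);print(s1,s2,np.linalg.norm(s2-s1))
m=px('wrist',(320,219),.085,T);print(m)
c=(s1+s2)/2
seq([((c[0],c[1],.13),79.5),((c[0],c[1],.056),79.5)])
print(proj('wrist',np.array([c[0],c[1],.075]),T))
"
```

```text
[0.44322723 0.35483809 0.075     ] [0.59822545 0.32456666 0.075     ] -11.05086457028271
[0.51446929 0.3406078  0.0935    ] [0.55764502 0.33240683 0.0935    ] 0.0439476954136529
[0.53712497 0.33635474 0.085     ]
(np.float64(0.5360571558936922), np.float64(0.33650731618555385), 0.13) 79.5 lin [-0.002, 0.1291, 0.0002] dr [0.05, 0.72, 0.01] rows>= 4
(np.float64(0.5360571558936922), np.float64(0.33650731618555385), 0.056) 79.5 lin [0.0, 0.074, 0.0] dr [0.0, 0.0, 0.0] rows>= 2
[319.93555595 215.19159267]
```

```bash
python3 -m crank '[{"linear":[-0.002,0.06,0],"dr":[0,0.7,0],"hand":1},{"linear":[-0.002,0.10,0],"dr":[0,0.7,0],"hand":1},{"linear":[-0.002,0.13,0],"dr":[0,0.7,0],"hand":1},{"linear":[-0.002,0.16,0],"dr":[0,0.7,0],"hand":1},{"linear":[-0.002,0.18,0],"dr":[0,0.7,0],"hand":1},{"linear":[-0.002,0.204,0],"dr":[0,0.7,0],"hand":1},{"linear":[-0.002,0.204,0],"dr":[0,0.7,0],"hand":1},{"linear":[-0.002,0.204,0],"dr":[0,0.7,0],"hand":1}]' 50
python3 -m crank '[{"linear":[0,0,0],"dr":[0,0,0],"hand":-1},{"linear":[0,0,0],"dr":[0,0,0],"hand":-1},{"linear":[0,0,0],"dr":[0,0,0],"hand":-1},{"linear":[0,0,0],"dr":[0,0,0],"hand":-1},{"linear":[0,0,0],"dr":[0,0,0],"hand":-1},{"linear":[0,0,0],"dr":[0,0,0],"hand":-1},{"linear":[0,0,0],"dr":[0,0,0],"hand":-1},{"linear":[0,0,0],"dr":[0,0,0],"hand":-1}]' 50
python3 -c "
from h import *
T=pose();print(np.round(T,3).tolist())"
```

```text
t: 4.42
eef_pos: [0.5365, 0.3348, 0.0552]
tool_rot: [-0.703, 0.705, -0.065, 0.065]
contact_force: [0.1, -0.4, 1.2]
gripper_width: 1.005
t: 5.08
eef_pos: [0.537, 0.3411, 0.0577]
tool_rot: [0.707, -0.702, 0.063, -0.065]
contact_force: [3.0, 4.7, 2.1]
gripper_width: 0.357
[[0.984, 0.004, 0.18, 0.537], [-0.18, 0.007, 0.984, 0.341], [0.003, -1.0, 0.007, 0.058], [0.0, 0.0, 0.0, 1.0]]
```

```bash
python3 -m crank '[{"linear":[-0.004,0,0.004],"dr":[0,0,0],"hand":-1},{"linear":[-0.008,0,0.004],"dr":[0,0,0],"hand":-1},{"linear":[-0.012,0,0.004],"dr":[0,0,0],"hand":-1},{"linear":[-0.016,0,0.004],"dr":[0,0,0],"hand":-1},{"linear":[-0.020,0,0.004],"dr":[0,0,0],"hand":-1},{"linear":[-0.020,0,0.004],"dr":[0,0,0],"hand":-1}]' 50
python3 -m crank '[{"linear":[-0.004,0,0],"dr":[0,0,0],"hand":-1},{"linear":[-0.004,0,0],"dr":[0,0,0],"hand":-1},{"linear":[-0.004,0,0],"dr":[0,0,0],"hand":-1}]'
```

```text
t: 5.58
eef_pos: [0.5223, 0.344, 0.0577]
tool_rot: [0.705, -0.703, 0.062, -0.069]
contact_force: [10.6, -2.2, 3.5]
gripper_width: 0.356
t: 5.83
eef_pos: [0.5212, 0.3443, 0.0578]
tool_rot: [0.705, -0.703, 0.061, -0.07]
contact_force: [16.8, -2.1, 1.0]
gripper_width: 0.357
```

```bash
python3 -m crank '[{"linear":[-0.001,0,0],"dr":[0,0,0],"hand":-1},{"linear":[-0.001,0,0],"dr":[0,0,0],"hand":-1},{"linear":[-0.001,0,0],"dr":[0,0,0],"hand":-1},{"linear":[-0.001,0,0],"dr":[0,0,0],"hand":-1},{"linear":[-0.001,0,0],"dr":[0,0,0],"hand":-1},{"linear":[-0.001,0,0],"dr":[0,0,0],"hand":-1},{"linear":[-0.001,0,0],"dr":[0,0,0],"hand":-1},{"linear":[-0.001,0,0],"dr":[0,0,0],"hand":-1},{"linear":[-0.001,0,0],"dr":[0,0,0],"hand":-1},{"linear":[-0.001,0,0],"dr":[0,0,0],"hand":-1}]'
python3 -m crank '[{"linear":[0,0,0],"dr":[0,0,0],"hand":-1},{"linear":[0,0,0],"dr":[0,0,0],"hand":-1},{"linear":[0,0,0],"dr":[0,0,0],"hand":-1},{"linear":[0,0,0],"dr":[0,0,0],"hand":-1},{"linear":[0,0,0],"dr":[0,0,0],"hand":-1},{"linear":[0,0,0],"dr":[0,0,0],"hand":-1}]'
python3 - <<'E'
from h import *
cv2.imwrite('pics/s_hold.png',bot.read_camera('scene'))
for d in bot.place_of('scene','sleeve_mid'): print(d['xy'],d['score'],px('scene',d['xy'],.075))
E
python3 -m crank '[{"linear":[0,0,0],"dr":[0,0,0],"hand":1},{"linear":[0,0,0],"dr":[0,0,0],"hand":1},{"linear":[0,0,0],"dr":[0,0,0],"hand":1},{"linear":[0,0,0],"dr":[0,0,0],"hand":1},{"linear":[0,0,0],"dr":[0,0,0],"hand":1},{"linear":[0,0,0],"dr":[0,0,0],"hand":1},{"linear":[0,0,0],"dr":[0,0,0],"hand":1},{"linear":[0,0,0],"dr":[0,0,0],"hand":1}]'
python3 -m crank '[{"linear":[0,-0.03,0],"dr":[0,0,0],"hand":1},{"linear":[0,-0.06,0],"dr":[0,0,0],"hand":1},{"linear":[0,-0.1,0],"dr":[0,0,0],"hand":1},{"linear":[0,-0.14,0],"dr":[0,0,0],"hand":1},{"linear":[0,-0.18,0],"dr":[0,0,0],"hand":1},{"linear":[0,-0.22,0],"dr":[0,0,0],"hand":1},{"linear":[0,-0.26,0],"dr":[0,0,0],"hand":1},{"linear":[0,-0.29,0],"dr":[0,0,0],"hand":1},{"linear":[0,-0.29,0],"dr":[0,0,0],"hand":1}]'
python3 - <<'E'
from h import *
T=pose()
cv2.imwrite('pics/w2.png',bot.read_camera('wrist'))
for d in bot.place_of('wrist','sleeve_mid'): print(d['xy'],d['score'],px('wrist',d['xy'],.075,T))
for n,c in (('cover','wrist'),('beaker1','wrist')):
  for d in bot.place_of(c,n): print(n,d['xy'],round(d['score'],2),px(c,d['xy'],0,T))
seq([((.50,.0,.36),20),((.546,-.289,.30),-6)])
E
```

```text
t: 6.67
eef_pos: [0.5212, 0.3442, 0.0577]
tool_rot: [0.705, -0.703, 0.061, -0.071]
contact_force: [18.8, -1.7, -1.9]
gripper_width: 0.359
t: 7.17
eef_pos: [0.5212, 0.3442, 0.0578]
tool_rot: [0.705, -0.703, 0.061, -0.071]
contact_force: [19.6, -1.1, -0.9]
gripper_width: 0.361
[358.7, 119.3] 0.56 [0.52373757 0.33988672 0.075     ]
t: 7.93
eef_pos: [0.5115, 0.3458, 0.0552]
tool_rot: [-0.704, 0.704, -0.064, 0.064]
contact_force: [0.5, -0.0, -0.2]
gripper_width: 0.999
t: 8.68
eef_pos: [0.513, 0.3484, 0.3528]
tool_rot: [0.707, -0.702, 0.061, -0.067]
contact_force: [-0.4, 1.0, -0.1]
gripper_width: 0.998
[318.0, 219.8] 0.69 [0.53818526 0.34453437 0.075     ]
cover [152.8, 267.6] 0.89 [0.57987794 0.10947501 0.        ]
beaker1 [214.8, 252.3] 0.89 [0.57417064 0.19817135 0.        ]
beaker1 [100.9, 175.4] 0.68 [4.48090295e-01 8.13912399e-02 5.55111512e-17]
beaker1 [83.0, 293.9] 0.67 [5.99494567e-01 5.64090484e-04 0.00000000e+00]
beaker1 [26.6, 185.6] 0.61 [ 0.44191814 -0.01911941  0.        ]
(0.5, 0.0, 0.36) 20 lin [0.0513, -0.0155, -0.3415] dr [0.12, 59.57, -0.0] rows>= 9
(0.546, -0.289, 0.3) -6 lin [0.2873, 0.06, -0.0556] dr [0.0, 26.0, 0.0] rows>= 8
```

```bash
python3 -m crank '[{"linear":[0.051,-0.012,-0.341],"dr":[0,59.6,0],"hand":0},{"linear":[0.051,-0.012,-0.341],"dr":[0,59.6,0],"hand":0},{"linear":[0.051,-0.012,-0.341],"dr":[0,59.6,0],"hand":0},{"linear":[0.051,-0.012,-0.341],"dr":[0,59.6,0],"hand":0},{"linear":[0.051,-0.012,-0.341],"dr":[0,59.6,0],"hand":0},{"linear":[0.051,-0.012,-0.341],"dr":[0,59.6,0],"hand":0},{"linear":[0.051,-0.012,-0.341],"dr":[0,59.6,0],"hand":0},{"linear":[0.051,-0.012,-0.341],"dr":[0,59.6,0],"hand":0},{"linear":[0.051,-0.012,-0.341],"dr":[0,59.6,0],"hand":0}]'
python3 -m crank '[{"linear":[0.287,0.03,-0.055],"dr":[0,26,0],"hand":0},{"linear":[0.287,0.03,-0.055],"dr":[0,26,0],"hand":0},{"linear":[0.287,0.03,-0.055],"dr":[0,26,0],"hand":0},{"linear":[0.287,0.03,-0.055],"dr":[0,26,0],"hand":0},{"linear":[0.287,0.03,-0.055],"dr":[0,26,0],"hand":0},{"linear":[0.287,0.03,-0.055],"dr":[0,26,0],"hand":0},{"linear":[0.287,0.03,-0.055],"dr":[0,26,0],"hand":0},{"linear":[0.287,0.03,-0.055],"dr":[0,26,0],"hand":0},{"linear":[0.287,0.03,-0.055],"dr":[0,26,0],"hand":0}]'
python3 - <<'E'
from h import *
T=pose();print(np.round(T[:3,3],4))
cv2.imwrite('pics/w3.png',bot.read_camera('wrist'))
for d in bot.place_of('wrist','handle'): print(d['xy'],d['score'],px('wrist',d['xy'],.155,T))
seq([((.546,-.289,.137),-6)])
E
```

```text
t: 9.63
eef_pos: [0.499, -0.007, 0.3555]
tool_rot: [-0.574, 0.577, -0.411, 0.41]
contact_force: [-0.3, -0.8, 0.1]
gripper_width: 0.499
t: 10.38
eef_pos: [0.5448, -0.2907, 0.3241]
tool_rot: [0.471, -0.472, 0.528, -0.525]
contact_force: [0.2, -0.4, 0.5]
gripper_width: 0.496
[ 0.5448 -0.2907  0.3241]
[321.7, 222.7] 0.73 [ 0.54618601 -0.29249161  0.155     ]
(0.546, -0.289, 0.137) -6 lin [0.003, 0.1887, 0.0007] dr [0.14, 0.01, -0.1] rows>= 5
```

View pics/w3.png

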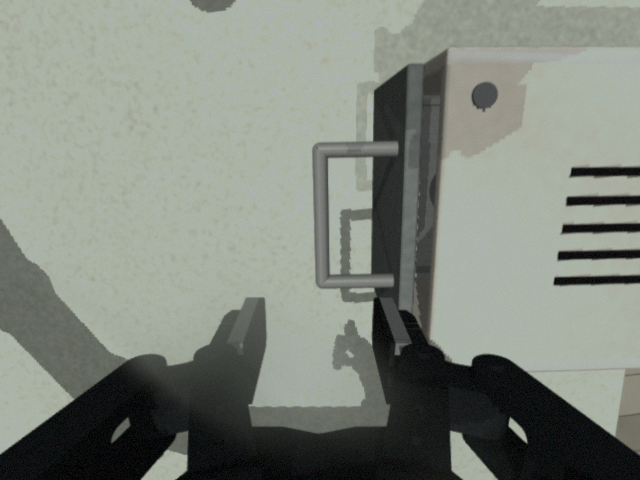

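```bash
python3 -m crank '[{"linear":[0.002,0.04,0.001],"dr":[0,0,0],"hand":0},{"linear":[0.002,0.08,0.001],"dr":[0,0,0],"hand":0},{"linear":[0.002,0.12,0.001],"dr":[0,0,0],"hand":0},{"linear":[0.002,0.15,0.001],"dr":[0,0,0],"hand":0},{"linear":[0.002,0.187,0.001],"dr":[0,0,0],"hand":0},{"linear":[0.002,0.187,0.001],"dr":[0,0,0],"hand":0},{"linear":[0.002,0.187,0.001],"dr":[0,0,0],"hand":-1},{"linear":[0.002,0.187,0.001],"dr":[0,0,0],"hand":-1},{"linear":[0.002,0.187,0.001],"dr":[0,0,0],"hand":-1},{"linear":[0.002,0.187,0.001],"dr":[0,0,0],"hand":-1}]' 60
python3 -m crank '[{"linear":[0,0,0],"dr":[0,0,0],"hand":-1},{"linear":[0,0,0],"dr":[0,0,0],"hand":-1},{"linear":[0,0,0],"dr":[0,0,0],"hand":-1}]'
python3 - <<'E'
from h import *
T=pose()
a=px('wrist',(421,215),.184,T) if 0 else None
T3=T.copy();T3[:3,:3]=down(-6);T3[:3,3]=[.5448,-.2907,.3241]
i=px('wrist',(419,215),.184,T3);f=px('wrist',(436,215),.2,T3);print(i,f,"out~",(f-i)@[.9945,-.1045,0])
print("x axis in tool",T[:3,:3].T@[.9945,-.1045,0])
E
```

```text
t: 11.32
eef_pos: [0.5485, -0.289, 0.1429]
tool_rot: [-0.474, 0.473, -0.524, 0.526]
contact_force: [-1.8, 3.7, 5.6]
gripper_width: 0.113
t: 11.57
eef_pos: [0.5485, -0.289, 0.1429]
tool_rot: [-0.474, 0.473, -0.525, 0.526]
contact_force: [-1.8, 4.2, 8.3]
gripper_width: 0.116
[ 0.61987595 -0.28759864  0.184     ] [ 0.62794705 -0.28497248  0.2       ] out~ 0.007752274454527053
x axis in tool [1.38778020e-04 3.13397251e-03 9.99970329e-01]
```

```bash
python3 -m crank '[{"linear":[0,-0.004,-0.012],"dr":[0,0,0],"hand":-1},{"linear":[0,-0.004,-0.03],"dr":[0,0,0],"hand":-1},{"linear":[0,-0.004,-0.045],"dr":[0,0,0],"hand":-1},{"linear":[0,-0.004,-0.06],"dr":[0,0,0],"hand":-1},{"linear":[0,-0.004,-0.075],"dr":[0,0,0],"hand":-1},{"linear":[0,-0.004,-0.09],"dr":[0,0,0],"hand":-1},{"linear":[0,-0.004,-0.105],"dr":[0,0,0],"hand":-1},{"linear":[0,-0.004,-0.12],"dr":[0,0,0],"hand":-1},{"linear":[0,-0.004,-0.13],"dr":[0,0,0],"hand":-1},{"linear":[0,-0.004,-0.14],"dr":[0,0,0],"hand":-1}]' 60
python3 -m crank '[{"linear":[0,0,-0.008],"dr":[0,0,0],"hand":-1},{"linear":[0,0,-0.016],"dr":[0,0,0],"hand":-1},{"linear":[0,0,-0.024],"dr":[0,0,0],"hand":-1},{"linear":[0,0,-0.028],"dr":[0,0,0],"hand":-1},{"linear":[0,0,-0.028],"dr":[0,0,0],"hand":-1}]'
```

```text
t: 12.4
eef_pos: [0.4061, -0.2761, 0.1431]
tool_rot: [-0.472, 0.473, -0.526, 0.526]
contact_force: [3.7, -7.5, -23.4]
gripper_width: 0.108
t: 12.82
eef_pos: [0.3855, -0.2739, 0.1444]
tool_rot: [-0.476, 0.471, -0.521, 0.53]
contact_force: [20.5, -8.6, -37.5]
gripper_width: 0.112
```

```bash
python3 -m crank '[{"linear":[0,0.003,0.004],"dr":[0,0,0],"hand":-1},{"linear":[0,0.003,0.004],"dr":[0,0,0],"hand":-1},{"linear":[0,0.003,0.004],"dr":[0,0,0],"hand":-1}]'
python3 -m crank '[{"linear":[0,0,0],"dr":[0,0,0],"hand":-0.1},{"linear":[0,0,0],"dr":[0,0,0],"hand":-0.1},{"linear":[0,0,0],"dr":[0,0,0],"hand":-0.1},{"linear":[0,0,0],"dr":[0,0,0],"hand":-0.1},{"linear":[0,0,0],"dr":[0,0,0],"hand":-0.1}]'
python3 -m crank '[{"linear":[0,-0.03,0],"dr":[0,0,0],"hand":-0.1},{"linear":[0,-0.06,0],"dr":[0,0,0],"hand":-0.1},{"linear":[0,-0.1,0],"dr":[0,0,0],"hand":-0.1},{"linear":[0,-0.14,0],"dr":[0,0,0],"hand":-0.1},{"linear":[0,-0.17,0.03],"dr":[0,0,0],"hand":-0.1},{"linear":[0,-0.18,0.07],"dr":[0,0,0],"hand":-0.1},{"linear":[0,-0.18,0.11],"dr":[0,0,0],"hand":-0.1},{"linear":[0,-0.18,0.14],"dr":[0,0,0],"hand":-0.1},{"linear":[0,-0.18,0.14],"dr":[0,0,0],"hand":-0.1}]'
python3 - <<'E'
from h import *
T=pose();print(np.round(T[:3,3],4))
cv2.imwrite('pics/w4.png',bot.read_camera('wrist'));cv2.imwrite('pics/t4.png',bot.read_camera('top'))
for d in bot.place_of('wrist','holder'): print('holder',d['xy'],d['score'],px('wrist',d['xy'],.056,T))
for n,z in (('holder',.056),('handle',.155),('beaker1',0),('cover',0)):
  for d in bot.place_of('top',n): print(n,d['xy'],round(d['score'],2),px('top',d['xy'],z))
E
```

```text
t: 13.07
eef_pos: [0.3879, -0.2741, 0.1441]
tool_rot: [-0.474, 0.472, -0.523, 0.529]
contact_force: [2.5, -2.1, 4.1]
gripper_width: 0.111
t: 13.48
eef_pos: [0.3838, -0.2721, 0.1412]
tool_rot: [0.473, -0.473, 0.526, -0.526]
contact_force: [0.2, -0.0, 0.2]
gripper_width: 0.449
t: 14.23
eef_pos: [0.5282, -0.2858, 0.3204]
tool_rot: [0.475, -0.473, 0.525, -0.525]
contact_force: [0.3, 1.0, -0.1]
gripper_width: 0.45
[ 0.5282 -0.2858  0.3204]
holder [335.2, 208.0] 0.97 [ 0.54533603 -0.29518787  0.056     ]
holder [473.7, 271.7] 0.93 [ 0.54205855 -0.28845966  0.056     ]
handle [486.7, 346.5] 0.88 [ 0.38346847 -0.27563855  0.155     ]
handle [265.5, 206.6] 0.69 [0.66350975 0.15882466 0.155     ]
handle [185.1, 284.9] 0.62 [0.50454768 0.31554132 0.155     ]
beaker1 [349.1, 316.6] 0.93 [ 0.4477139  -0.01680945  0.        ]
beaker1 [306.2, 319.6] 0.88 [0.44110931 0.07996546 0.        ]
beaker1 [254.7, 262.6] 0.65 [0.57087077 0.19901576 0.        ]
cover [291.5, 259.4] 0.92 [0.57828457 0.11430006 0.        ]
cover [468.3, 236.6] 0.16 [ 0.63135606 -0.29801029  0.        ]
```

View pics/w4.png

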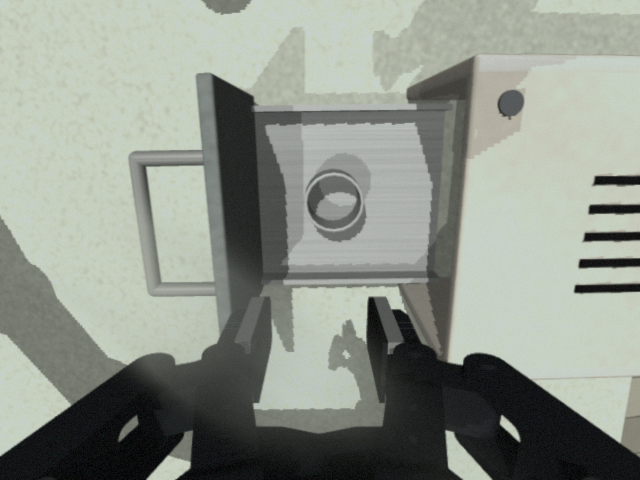

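Run:
```python
from h import *
a=cv2.imread('pics/w4.png')[150:260,280:390];b=cv2.imread('pics/t4.png')[190:360,410:580]
r=lambda i:cv2.resize(i,(400,400),interpolation=cv2.INTER_CUBIC)
cv2.imwrite('pics/crop2.png',np.hstack([r(a),r(b)]))
b=cv2.imread('pics/t4.png')
```

```text
(no output)
```

View pics/crop2.png

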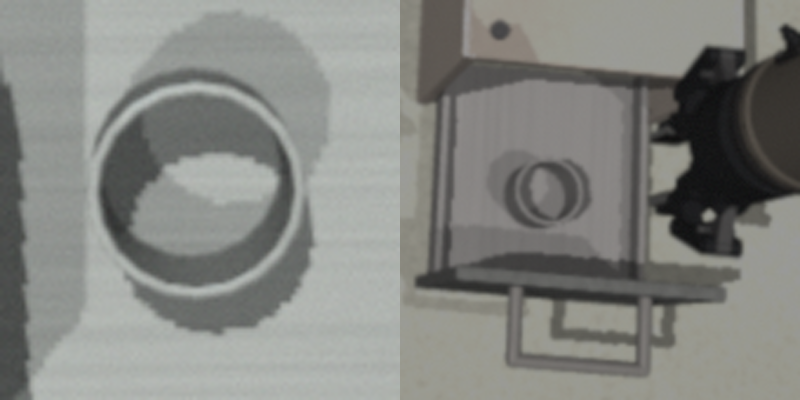

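Run:
```python
from h import *
T=pose()
print(px('wrist',(334.2,201.8),.056,T),px('top',(472.6,271.3),.056))
seq([((.45,-.018,.25),-6),((.45,-.018,.25),60)])
```

```text
[ 0.53811351 -0.29109689  0.056     ] [ 0.54295282 -0.28604995  0.056     ]
(0.45, -0.018, 0.25) -6 lin [-0.2602, 0.0714, -0.1004] dr [0.02, -0.1, 0.04] rows>= 7
(0.45, -0.018, 0.25) 60 lin [0.0, 0.0, 0.0] dr [0.0, -66.0, 0.0] rows>= 10
```

```bash
python3 -m crank '[{"linear":[-0.26,0.02,-0.1],"dr":[0,0,0],"hand":1},{"linear":[-0.26,0.02,-0.1],"dr":[0,0,0],"hand":1},{"linear":[-0.26,0.04,-0.1],"dr":[0,0,0],"hand":1},{"linear":[-0.26,0.071,-0.1],"dr":[0,0,0],"hand":1},{"linear":[-0.26,0.071,-0.1],"dr":[0,0,0],"hand":1},{"linear":[-0.26,0.071,-0.1],"dr":[0,0,0],"hand":1},{"linear":[-0.26,0.071,-0.1],"dr":[0,0,0],"hand":1},{"linear":[-0.26,0.071,-0.1],"dr":[0,0,0],"hand":1},{"linear":[-0.26,0.071,-0.1],"dr":[0,0,0],"hand":1}]'
cat >> h.py <<'E'
def rims(T,im,z=.062,rmin=25,rmax=90):
    """beaker rim centres from ellipse fits of the network masks' top circle: Hough on grey"""
    out=[]
    for d in bot.cut_out('wrist','beaker1'):
        m=d['pixels'].astype(np.uint8); c=max(cv2.findContours(m,cv2.RETR_EXTERNAL,cv2.CHAIN_APPROX_NONE)[0],key=len)
        out.append((d['score'],d['extent'],cv2.minEnclosingCircle(c)))
    return out
E
python3 - <<'E'
from h import *
T=pose();print(np.round(T[:3,3],4))
im=bot.read_camera('wrist');cv2.imwrite('pics/w5.png',im)
for d in bot.place_of('wrist','beaker1'): print(d['xy'],round(d['score'],2),px('wrist',d['xy'],0,T))
for r in rims(T,im): print(r, px('wrist',r[2][0],.062,T))
E
```

```text
t: 15.33
eef_pos: [0.4499, -0.0165, 0.2502]
tool_rot: [-0.474, 0.474, -0.525, 0.525]
contact_force: [-0.1, -1.0, 0.2]
gripper_width: 0.998
[ 0.4499 -0.0165  0.2502]
[468.6, 177.7] 0.88 [ 0.60238582 -0.00642728  0.        ]
[312.9, 201.9] 0.79 [ 0.44388107 -0.01539006  0.        ]
(0.92, [452.3, 146.5, 529.8, 222.2], ((490.0239562988281, 182.5367431640625), 41.09795379638672)) [ 0.59783266 -0.00265166  0.062     ]
(0.72, [277.3, 178.9, 350.2, 253.0], ((313.6709899902344, 214.37986755371094), 37.11967849731445)) [ 0.44551763 -0.01524714  0.062     ]
(0.64, [262.6, 58.0, 339.9, 139.0], ((300.5285949707031, 98.62873840332031), 41.87443923950195)) [0.44491562 0.07988695 0.062     ]
```

View pics/w5.png

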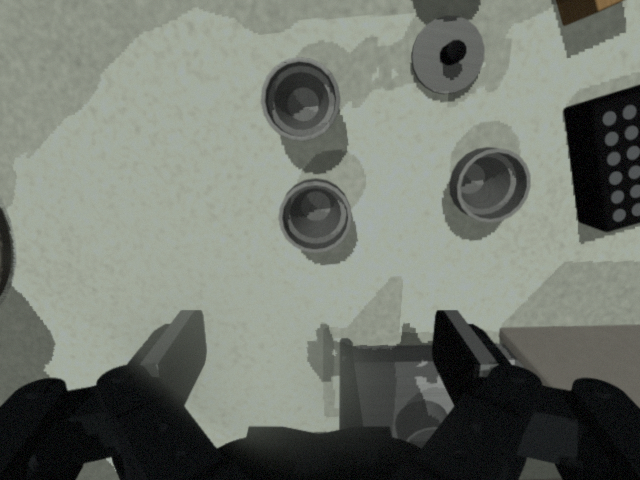

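```bash
python3 -m crank '[{"linear":[-0.001,0.04,-0.0045],"dr":[0,0,0],"hand":1},{"linear":[-0.001,0.08,-0.0045],"dr":[0,0,0],"hand":1},{"linear":[-0.001,0.12,-0.0045],"dr":[0,0,0],"hand":1},{"linear":[-0.001,0.15,-0.0045],"dr":[0,0,0],"hand":1},{"linear":[-0.001,0.18,-0.0045],"dr":[0,0,0],"hand":1},{"linear":[-0.001,0.2,-0.0045],"dr":[0,0,0],"hand":1},{"linear":[-0.001,0.219,-0.0045],"dr":[0,0,0],"hand":1},{"linear":[-0.001,0.219,-0.0045],"dr":[0,0,0],"hand":1},{"linear":[-0.001,0.219,-0.0045],"dr":[0,0,0],"hand":1}]' 60
python3 -m crank '[{"linear":[0,0,0],"dr":[0,0,0],"hand":-1},{"linear":[0,0,0],"dr":[0,0,0],"hand":-1},{"linear":[0,0,0],"dr":[0,0,0],"hand":-1},{"linear":[0,0,0],"dr":[0,0,0],"hand":-1},{"linear":[0,0,0],"dr":[0,0,0],"hand":-1},{"linear":[0,0,0],"dr":[0,0,0],"hand":-1}]'
python3 -m crank '[{"linear":[0,-0.03,0],"dr":[0,0,0],"hand":-1},{"linear":[0,-0.06,0],"dr":[0,0,0],"hand":-1},{"linear":[0,-0.1,0],"dr":[0,0,0],"hand":-1},{"linear":[0,-0.14,0],"dr":[0,0,0],"hand":-1},{"linear":[0,-0.18,0],"dr":[0,0,0],"hand":-1},{"linear":[0,-0.22,0],"dr":[0,0,0],"hand":-1},{"linear":[0,-0.26,0],"dr":[0,0,0],"hand":-1},{"linear":[0,-0.26,0],"dr":[0,0,0],"hand":-1}]'
python3 - <<'E'
from h import *
T=pose();print(np.round(T[:3,3],4))
im=bot.read_camera('wrist');cv2.imwrite('pics/w6.png',im)
for r in rims(T,im): print(r)
seq([((.54,-.2885,.29),-6),((.54,-.2885,.046),-6)])
E
```

```text
t: 16.23
eef_pos: [0.4468, -0.0176, 0.031]
tool_rot: [0.472, -0.473, 0.526, -0.526]
contact_force: [-0.4, -0.1, 0.4]
gripper_width: 0.998
t: 16.73
eef_pos: [0.4481, -0.0169, 0.0332]
tool_rot: [-0.473, 0.472, -0.525, 0.527]
contact_force: [-2.0, -0.2, 8.8]
gripper_width: 0.737
t: 17.4
eef_pos: [0.4509, -0.0158, 0.3001]
tool_rot: [-0.476, 0.47, -0.522, 0.53]
contact_force: [1.0, -0.6, -2.0]
gripper_width: 0.736
[ 0.4509 -0.0158  0.3001]
(0.96, [224.2, 248.9, 411.2, 436.8], ((319.07171630859375, 343.0977478027344), 96.28102111816406))
(0.7, [265.0, 70.1, 331.5, 137.6], ((297.4678649902344, 103.57494354248047), 35.854515075683594))
(0.65, [429.4, 142.9, 497.3, 212.6], ((462.6780700683594, 175.4589080810547), 35.93745040893555))
(0.54, -0.2885, 0.29) -6 lin [0.2606, 0.0047, 0.1205] dr [-0.31, -0.07, 0.06] rows>= 7
(0.54, -0.2885, 0.046) -6 lin [0.0, 0.244, 0.0] dr [0.0, 0.0, 0.0] rows>= 6
```

View pics/w6.png

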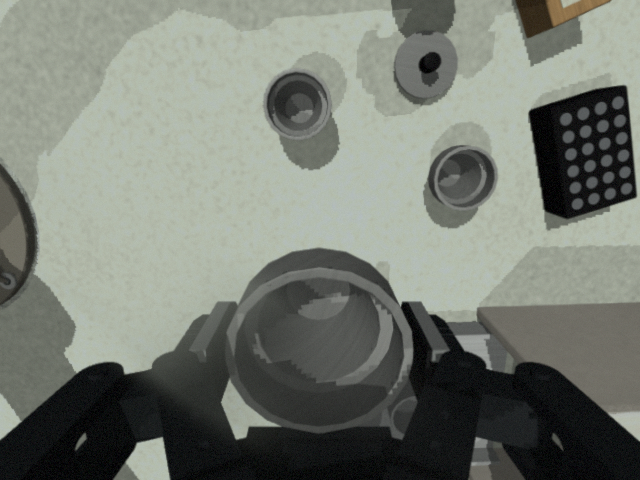

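```bash
python3 -m crank '[{"linear":[0.26,0,0.12],"dr":[0,0,0],"hand":-1},{"linear":[0.26,0,0.12],"dr":[0,0,0],"hand":-1},{"linear":[0.26,0,0.12],"dr":[0,0,0],"hand":-1},{"linear":[0.26,0,0.12],"dr":[0,0,0],"hand":-1},{"linear":[0.26,0,0.12],"dr":[0,0,0],"hand":-1},{"linear":[0.26,0,0.12],"dr":[0,0,0],"hand":-1},{"linear":[0.26,0,0.12],"dr":[0,0,0],"hand":-1},{"linear":[0.26,0,0.12],"dr":[0,0,0],"hand":-1},{"linear":[0.26,0,0.12],"dr":[0,0,0],"hand":-1}]'
python3 - <<'E'
from h import *
I=np.eye(4);I[:3,:3]=down(-6);I[:3,3]=[0,0,.0]
w=px('wrist',(319,349),.029,I);print("rim ctr rel tool",I[:3,:3].T@w)
T=pose();print(np.round(T[:3,3],4))
im=bot.read_camera('wrist');cv2.imwrite('pics/w7.png',im)
for d in bot.place_of('wrist','holder'): print('holder',d['xy'],d['score'],px('wrist',d['xy'],.056,T))
im=bot.read_camera('top');cv2.imwrite('pics/t7.png',im)
seq([((.54,-.2885,.048),-6)])
E
```

```text
t: 18.25
eef_pos: [0.5375, -0.2897, 0.2886]
tool_rot: [0.471, -0.472, 0.528, -0.525]
contact_force: [-0.7, 1.0, -1.4]
gripper_width: 0.736
rim ctr rel tool [-0.00203461 -0.029       0.00014809]
[ 0.5375 -0.2897  0.2886]
(0.54, -0.2885, 0.048) -6 lin [0.0029, 0.2424, 0.0023] dr [0.09, 0.09, -0.07] rows>= 6
```

View pics/w7.png

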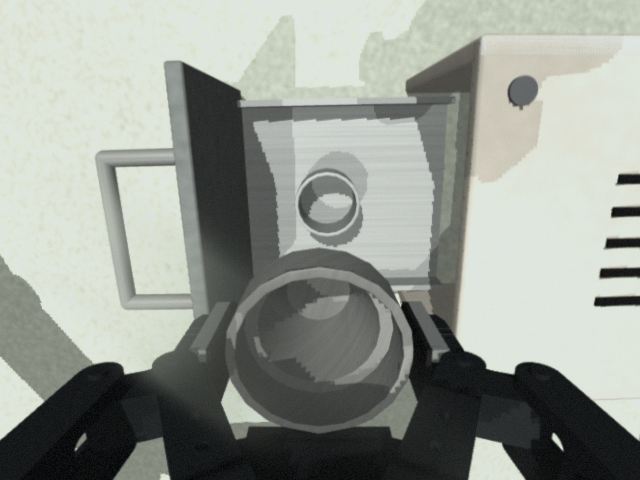

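Run:
```python
from h import *
T=pose();w=px('wrist',(328,203),.056,T);print(w, T[:3,:3].T@(w-T[:3,3]))
```

```text
[ 0.54729268 -0.28374934  0.056     ] [-0.00257638  0.23440735  0.00901751]
```

```bash
python3 -m crank '[{"linear":[0,0.04,0.006],"dr":[0,0,0],"hand":-1},{"linear":[0,0.08,0.006],"dr":[0,0,0],"hand":-1},{"linear":[0,0.12,0.006],"dr":[0,0,0],"hand":-1},{"linear":[0,0.15,0.006],"dr":[0,0,0],"hand":-1},{"linear":[0,0.18,0.006],"dr":[0,0,0],"hand":-1},{"linear":[0,0.195,0.006],"dr":[0,0,0],"hand":-1},{"linear":[0,0.21,0.006],"dr":[0,0,0],"hand":-1},{"linear":[0,0.22,0.006],"dr":[0,0,0],"hand":-1},{"linear":[0,0.22,0.006],"dr":[0,0,0],"hand":-1}]'
python3 -m crank '[{"linear":[0,0.004,0],"dr":[0,0,0],"hand":-1},{"linear":[0,0.008,0],"dr":[0,0,0],"hand":-1},{"linear":[0,0.012,0],"dr":[0,0,0],"hand":-1},{"linear":[0,0.016,0],"dr":[0,0,0],"hand":-1},{"linear":[0,0.016,0],"dr":[0,0,0],"hand":-1},{"linear":[0,0.016,0],"dr":[0,0,0],"hand":-1}]'
python3 -m crank '[{"linear":[0,0.003,0],"dr":[0,0,0],"hand":-1},{"linear":[0,0.006,0],"dr":[0,0,0],"hand":-1},{"linear":[0,0.006,0],"dr":[0,0,0],"hand":-1}]'
```

```text
t: 19.15
eef_pos: [0.5435, -0.2864, 0.0695]
tool_rot: [0.473, -0.474, 0.526, -0.524]
contact_force: [-0.8, 0.9, -1.0]
gripper_width: 0.736
t: 19.65
eef_pos: [0.5447, -0.2883, 0.0553]
tool_rot: [0.473, -0.473, 0.526, -0.526]
contact_force: [0.2, 0.0, -1.0]
gripper_width: 0.733
t: 19.9
eef_pos: [0.5452, -0.2885, 0.0495]
tool_rot: [-0.473, 0.473, -0.525, 0.526]
contact_force: [0.1, -0.5, -0.4]
gripper_width: 0.738
```

```bash
python3 -m crank '[{"linear":[0,0.002,0],"dr":[0,0,0],"hand":-1},{"linear":[0,0.004,0],"dr":[0,0,0],"hand":-1},{"linear":[0,0.004,0],"dr":[0,0,0],"hand":-1}]'
```

```text
t: 20.15
eef_pos: [0.5489, -0.2888, 0.0491]
tool_rot: [-0.474, 0.472, -0.523, 0.528]
contact_force: [-0.2, 2.6, 20.9]
gripper_width: 0.739
```

```bash
python3 -m crank '[{"linear":[0,-0.004,0],"dr":[0,0,0],"hand":1},{"linear":[0,-0.004,0],"dr":[0,0,0],"hand":1},{"linear":[0,-0.004,0],"dr":[0,0,0],"hand":1},{"linear":[0,-0.004,0],"dr":[0,0,0],"hand":1},{"linear":[0,-0.004,0],"dr":[0,0,0],"hand":1},{"linear":[0,-0.004,0],"dr":[0,0,0],"hand":1}]'
python3 -m crank '[{"linear":[0,-0.04,0],"dr":[0,0,0],"hand":1},{"linear":[0,-0.08,0],"dr":[0,0,0],"hand":1},{"linear":[0,-0.12,0],"dr":[0,0,0],"hand":1},{"linear":[0,-0.16,0],"dr":[0,0,0],"hand":1},{"linear":[0,-0.2,0],"dr":[0,0,0],"hand":1},{"linear":[0,-0.24,0],"dr":[0,0,0],"hand":1},{"linear":[0,-0.24,0],"dr":[0,0,0],"hand":1}]'
python3 - <<'E'
from h import *
T=pose();print(np.round(T[:3,3],4))
im=bot.read_camera('wrist');cv2.imwrite('pics/w8.png',im)
for r in rims(T,im): print(r,px('wrist',r[2][0],.078,T))
bot.read_camera('top')
for n in ('beaker1','cover'):
  for d in bot.place_of('top',n): print(n,d['xy'],round(d['score'],2),px('top',d['xy'],0))
seq([((.444,.080,.25),-6)])
E
```

```text
t: 20.65
eef_pos: [0.5445, -0.2882, 0.0488]
tool_rot: [0.473, -0.473, 0.526, -0.525]
contact_force: [0.3, -0.3, 0.6]
gripper_width: 1.001
t: 21.23
eef_pos: [0.5487, -0.2893, 0.2984]
tool_rot: [-0.475, 0.471, -0.521, 0.53]
contact_force: [1.4, -0.4, -0.3]
gripper_width: 1.0
[ 0.5487 -0.2893  0.2984]
(0.88, [279.2, 171.6, 346.1, 240.0], ((314.5018615722656, 205.19198608398438), 34.4866943359375)) [ 0.54771933 -0.28712387  0.078     ]
beaker1 [347.7, 256.4] 0.9 [ 0.58513583 -0.0150405   0.        ]
beaker1 [257.1, 263.4] 0.77 [0.56901431 0.19343425 0.        ]
beaker1 [305.2, 317.4] 0.65 [0.44603421 0.08223846 0.        ]
beaker1 [467.1, 271.9] 0.63 [ 0.54839564 -0.29066661  0.        ]
cover [294.5, 257.3] 0.94 [0.58316413 0.10743444 0.        ]
(0.444, 0.08, 0.25) -6 lin [-0.3554, 0.0381, -0.1378] dr [0.18, -0.03, -0.06] rows>= 10
```

View pics/w8.png

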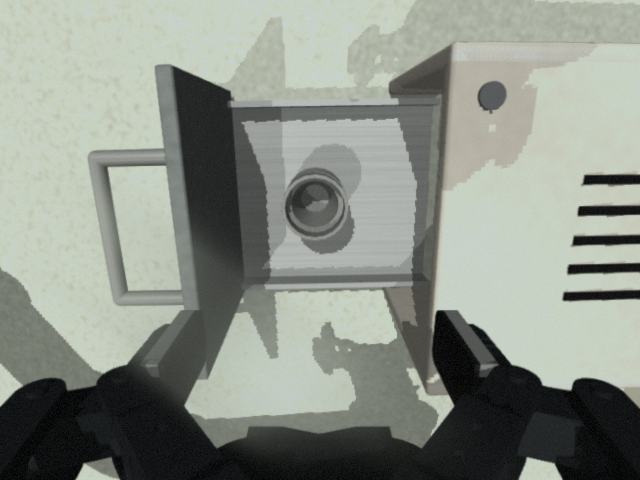

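```bash
python3 -m crank '[{"linear":[-0.355,0.0,-0.138],"dr":[0,0,0],"hand":1},{"linear":[-0.355,0.0,-0.138],"dr":[0,0,0],"hand":1},{"linear":[-0.355,0.01,-0.138],"dr":[0,0,0],"hand":1},{"linear":[-0.355,0.038,-0.138],"dr":[0,0,0],"hand":1},{"linear":[-0.355,0.038,-0.138],"dr":[0,0,0],"hand":1},{"linear":[-0.355,0.038,-0.138],"dr":[0,0,0],"hand":1},{"linear":[-0.355,0.038,-0.138],"dr":[0,0,0],"hand":1},{"linear":[-0.355,0.038,-0.138],"dr":[0,0,0],"hand":1},{"linear":[-0.355,0.038,-0.138],"dr":[0,0,0],"hand":1},{"linear":[-0.355,0.038,-0.138],"dr":[0,0,0],"hand":1}]'
python3 -m crank '[{"linear":[0,0,0],"dr":[0,0,0],"hand":1},{"linear":[0,0,0],"dr":[0,0,0],"hand":1}]'
python3 - <<'E'
from h import *
T=pose();print(np.round(T[:3,3],4))
im=bot.read_camera('wrist');cv2.imwrite('pics/w9.png',im)
for r in rims(T,im): print(r,px('wrist',r[2][0],.062,T))
for d in bot.place_of('wrist','beaker1'): print(d['xy'],round(d['score'],2),px('wrist',d['xy'],0,T))
E
```

```text
t: 22.32
eef_pos: [0.4414, 0.0855, 0.2496]
tool_rot: [0.475, -0.476, 0.525, -0.522]
contact_force: [0.3, -1.4, -0.3]
gripper_width: 0.999
t: 22.48
eef_pos: [0.4443, 0.079, 0.2503]
tool_rot: [0.473, -0.474, 0.526, -0.525]
contact_force: [0.4, -0.2, -0.1]
gripper_width: 0.996
[0.4443 0.079  0.2503]
(0.84, [423.8, 6.6, 511.0, 96.4], ((464.676025390625, 51.937652587890625), 47.34471893310547)) [0.57074729 0.1972546  0.062     ]
(0.72, [457.9, 247.2, 529.1, 318.0], ((493.0136413574219, 279.69287109375), 39.50883865356445)) [0.59645769 0.00307865 0.062     ]
(0.64, [286.6, 176.2, 358.8, 248.2], ((318.365478515625, 211.75770568847656), 37.78247833251953)) [0.44385351 0.08228631 0.062     ]
(0.49, [353.5, 411.2, 533.2, 479.6], ((400.5, 419.5), 45.8313102722168)) [ 0.50560064 -0.14313077  0.062     ]
[445.3, 64.7] 0.7 [0.57474325 0.19671521 0.        ]
[319.7, 206.3] 0.68 [0.44425846 0.07506708 0.        ]
[475.0, 268.0] 0.55 [ 0.60365983 -0.00884001  0.        ]
[451.4, 158.6] 0.23 [0.57914027 0.10953779 0.        ]
```

```bash
python3 -m crank '[{"linear":[-0.001,0.04,0],"dr":[0,0,0],"hand":1},{"linear":[-0.001,0.08,0],"dr":[0,0,0],"hand":1},{"linear":[-0.001,0.12,0],"dr":[0,0,0],"hand":1},{"linear":[-0.001,0.15,0],"dr":[0,0,0],"hand":1},{"linear":[-0.001,0.18,0],"dr":[0,0,0],"hand":1},{"linear":[-0.001,0.2,0],"dr":[0,0,0],"hand":1},{"linear":[-0.001,0.218,0],"dr":[0,0,0],"hand":1},{"linear":[-0.001,0.218,0],"dr":[0,0,0],"hand":1},{"linear":[-0.001,0.218,0],"dr":[0,0,0],"hand":1}]' 60
python3 -m crank '[{"linear":[0,0,0],"dr":[0,0,0],"hand":-1},{"linear":[0,0,0],"dr":[0,0,0],"hand":-1},{"linear":[0,0,0],"dr":[0,0,0],"hand":-1},{"linear":[0,0,0],"dr":[0,0,0],"hand":-1},{"linear":[0,0,0],"dr":[0,0,0],"hand":-1},{"linear":[0,0,0],"dr":[0,0,0],"hand":-1}]'
python3 -m crank '[{"linear":[0,-0.03,0],"dr":[0,0,0],"hand":-1},{"linear":[0,-0.06,0],"dr":[0,0,0],"hand":-1},{"linear":[0,-0.1,0],"dr":[0,0,0],"hand":-1},{"linear":[0,-0.14,0],"dr":[0,0,0],"hand":-1},{"linear":[0,-0.18,0],"dr":[0,0,0],"hand":-1},{"linear":[0,-0.22,0],"dr":[0,0,0],"hand":-1},{"linear":[0,-0.26,0],"dr":[0,0,0],"hand":-1},{"linear":[0,-0.26,0],"dr":[0,0,0],"hand":-1},{"linear":[0,-0.26,0],"dr":[0,0,0],"hand":-1}]'
cat >> h.py <<'E'
def held(im):
    """held beaker's rim centre in tool axes (rim 29 mm behind TCP), from its mask: bottom/left/right of rim circle"""
    b=[d for d in bot.cut_out('wrist','beaker1') if d['extent'][3]>380 and d['extent'][2]-d['extent'][0]>140]
    if not b: print('no held'); return
    e=b[0]['extent']; u=(e[0]+e[2])/2
    I=np.eye(4); R=np.array([[0,0,1.],[-1,0,0],[0,-1,0]]); I[:3,:3]=R
    # bottom edge of rim = tool x + 0.032
    w=R.T@px('wrist',(u,e[3]),.029,I); print('held extent',np.round(e),'tool x of centre',round(w[0]-.032,4),'z',round(w[2],4))
E
python3 - <<'E'
from h import *
T=pose();print(np.round(T[:3,3],4))
im=bot.read_camera('wrist');cv2.imwrite('pics/w10.png',im);held(im)
seq([((.546,-.288,.29),-6)])
E
```

```text
t: 23.38
eef_pos: [0.4448, 0.0792, 0.0327]
tool_rot: [0.472, -0.473, 0.526, -0.526]
contact_force: [1.0, 0.8, 0.5]
gripper_width: 0.999
t: 23.88
eef_pos: [0.446, 0.0803, 0.0348]
tool_rot: [-0.474, 0.472, -0.525, 0.526]
contact_force: [-1.3, -0.4, 6.1]
gripper_width: 0.719
t: 24.63
eef_pos: [0.4462, 0.0805, 0.2962]
tool_rot: [-0.474, 0.471, -0.524, 0.527]
contact_force: [-0.7, -0.2, -2.4]
gripper_width: 0.718
[0.4462 0.0805 0.2962]
held extent [229. 248. 411. 426.] tool x of centre -0.0031 z 0.0006
(0.546, -0.288, 0.29) -6 lin [0.355, 0.0031, 0.1399] dr [0.02, -0.05, 0.06] rows>= 10
```

```bash
python3 -m crank '[{"linear":[0.357,0,0.14],"dr":[0,0,0],"hand":-1},{"linear":[0.357,0,0.14],"dr":[0,0,0],"hand":-1},{"linear":[0.357,0,0.14],"dr":[0,0,0],"hand":-1},{"linear":[0.357,0,0.14],"dr":[0,0,0],"hand":-1},{"linear":[0.357,0,0.14],"dr":[0,0,0],"hand":-1},{"linear":[0.357,0,0.14],"dr":[0,0,0],"hand":-1},{"linear":[0.357,0,0.14],"dr":[0,0,0],"hand":-1},{"linear":[0.357,0,0.14],"dr":[0,0,0],"hand":-1},{"linear":[0.357,0,0.14],"dr":[0,0,0],"hand":-1},{"linear":[0.357,0,0.14],"dr":[0,0,0],"hand":-1}]'
python3 -m crank '[{"linear":[0,0,0],"dr":[0,0,0],"hand":-1},{"linear":[0,0,0],"dr":[0,0,0],"hand":-1},{"linear":[0,0,0],"dr":[0,0,0],"hand":-1}]'
python3 - <<'E'
from h import *
T=pose();print(np.round(T[:3,3],4))
seq([((.546,-.2905,.095),-6)])
E
```

```text
t: 25.57
eef_pos: [0.545, -0.2979, 0.2898]
tool_rot: [0.469, -0.472, 0.528, -0.527]
contact_force: [-1.2, -1.2, -1.8]
gripper_width: 0.719
t: 25.82
eef_pos: [0.5463, -0.2875, 0.2919]
tool_rot: [0.473, -0.474, 0.526, -0.524]
contact_force: [-0.0, 0.3, -1.8]
gripper_width: 0.715
[ 0.5463 -0.2875  0.2919]
(0.546, -0.2905, 0.095) -6 lin [0.0034, 0.1969, 0.0005] dr [0.13, 0.09, -0.1] rows>= 5
```

```bash
python3 -m crank '[{"linear":[0.003,0.04,0],"dr":[0,0,0],"hand":-1},{"linear":[0.003,0.08,0],"dr":[0,0,0],"hand":-1},{"linear":[0.003,0.12,0],"dr":[0,0,0],"hand":-1},{"linear":[0.003,0.15,0],"dr":[0,0,0],"hand":-1},{"linear":[0.003,0.17,0],"dr":[0,0,0],"hand":-1},{"linear":[0.003,0.185,0],"dr":[0,0,0],"hand":-1},{"linear":[0.003,0.197,0],"dr":[0,0,0],"hand":-1},{"linear":[0.003,0.197,0],"dr":[0,0,0],"hand":-1}]'
python3 -m crank '[{"linear":[0,0.004,0],"dr":[0,0,0],"hand":-1},{"linear":[0,0.008,0],"dr":[0,0,0],"hand":-1},{"linear":[0,0.012,0],"dr":[0,0,0],"hand":-1},{"linear":[0,0.016,0],"dr":[0,0,0],"hand":-1},{"linear":[0,0.016,0],"dr":[0,0,0],"hand":-1}]'
python3 -m crank '[{"linear":[0,0.003,0],"dr":[0,0,0],"hand":-1},{"linear":[0,0.006,0],"dr":[0,0,0],"hand":-1},{"linear":[0,0.009,0],"dr":[0,0,0],"hand":-1},{"linear":[0,0.009,0],"dr":[0,0,0],"hand":-1}]'
```

```text
t: 26.48
eef_pos: [0.5449, -0.2903, 0.0939]
tool_rot: [0.473, -0.474, 0.527, -0.524]
contact_force: [-0.1, 0.7, -1.3]
gripper_width: 0.716
t: 26.9
eef_pos: [0.5464, -0.2922, 0.0801]
tool_rot: [0.473, -0.473, 0.526, -0.526]
contact_force: [0.5, -0.1, -1.6]
gripper_width: 0.717
t: 27.23
eef_pos: [0.5483, -0.2924, 0.0729]
tool_rot: [-0.474, 0.472, -0.524, 0.527]
contact_force: [-0.3, 1.0, 7.3]
gripper_width: 0.715
```

```bash
python3 -m crank '[{"linear":[0,0.001,0],"dr":[0,0,0],"hand":1},{"linear":[0,0.001,0],"dr":[0,0,0],"hand":1},{"linear":[0,0,0],"dr":[0,0,0],"hand":1},{"linear":[0,0,0],"dr":[0,0,0],"hand":1},{"linear":[0,0,0],"dr":[0,0,0],"hand":1},{"linear":[0,0,0],"dr":[0,0,0],"hand":1}]'
python3 -m crank '[{"linear":[0,-0.04,0],"dr":[0,0,0],"hand":1},{"linear":[0,-0.08,0],"dr":[0,0,0],"hand":1},{"linear":[0,-0.12,0],"dr":[0,0,0],"hand":1},{"linear":[0,-0.16,0],"dr":[0,0,0],"hand":1},{"linear":[0,-0.19,0],"dr":[0,0,0],"hand":1},{"linear":[0,-0.22,0],"dr":[0,0,0],"hand":1},{"linear":[0,-0.22,0],"dr":[0,0,0],"hand":1}]'
python3 - <<'E'
from h import *
T=pose();print(np.round(T[:3,3],4))
im=bot.read_camera('wrist');cv2.imwrite('pics/w11.png',im)
for r in rims(T,im): print(r,px('wrist',r[2][0],.1,T))
bot.read_camera('top')
for n in ('beaker1','cover'):
  for d in bot.place_of('top',n): print(n,d['xy'],round(d['score'],2),px('top',d['xy'],0))
seq([((.599,-.005,.25),-6)])
E
```

```text
t: 27.73
eef_pos: [0.5462, -0.2925, 0.0712]
tool_rot: [0.473, -0.473, 0.526, -0.526]
contact_force: [0.3, -0.6, 0.3]
gripper_width: 1.001
t: 28.32
eef_pos: [0.5494, -0.2933, 0.2985]
tool_rot: [-0.474, 0.471, -0.522, 0.529]
contact_force: [1.8, -0.7, 0.1]
gripper_width: 0.999
[ 0.5494 -0.2933  0.2985]
(0.89, [280.6, 174.7, 351.8, 243.9], ((314.29278564453125, 209.21517944335938), 36.27577209472656)) [ 0.54773722 -0.29032128  0.1       ]
(0.78, [289.0, 168.2, 338.6, 185.1], ((315.0, 183.0), 26.019323348999023)) [ 0.55086645 -0.26725758  0.1       ]
(0.39, [87.4, 33.7, 640.0, 392.8], ((387.71051025390625, 209.5), 305.36651611328125)) [ 0.61283039 -0.29754748  0.1       ]
beaker1 [343.5, 250.3] 0.81 [ 0.59938097 -0.00550048  0.        ]
beaker1 [472.5, 269.1] 0.74 [ 0.55484591 -0.30370167  0.        ]
beaker1 [257.4, 264.7] 0.57 [0.56599884 0.19267803 0.        ]
beaker1 [469.9, 272.0] 0.47 [ 0.54813318 -0.29722763  0.        ]
cover [294.4, 259.3] 0.7 [0.578513   0.10762648 0.        ]
(0.599, -0.005, 0.25) -6 lin [-0.2913, 0.0398, 0.0231] dr [0.15, -0.04, -0.05] rows>= 8
```

```bash
python3 -m crank '[{"linear":[-0.291,0.0,0.023],"dr":[0,0,0],"hand":1},{"linear":[-0.291,0.0,0.023],"dr":[0,0,0],"hand":1},{"linear":[-0.291,0.01,0.023],"dr":[0,0,0],"hand":1},{"linear":[-0.291,0.04,0.023],"dr":[0,0,0],"hand":1},{"linear":[-0.291,0.04,0.023],"dr":[0,0,0],"hand":1},{"linear":[-0.291,0.04,0.023],"dr":[0,0,0],"hand":1},{"linear":[-0.291,0.04,0.023],"dr":[0,0,0],"hand":1},{"linear":[-0.291,0.04,0.023],"dr":[0,0,0],"hand":1},{"linear":[-0.291,0.04,0.023],"dr":[0,0,0],"hand":1},{"linear":[-0.291,0.04,0.023],"dr":[0,0,0],"hand":1}]'
python3 - <<'E'
from h import *
T=pose();print(np.round(T[:3,3],4))
im=bot.read_camera('wrist');cv2.imwrite('pics/w12.png',im)
for r in rims(T,im): print(r,px('wrist',r[2][0],.062,T))
for d in bot.place_of('wrist','beaker1'): print(d['xy'],round(d['score'],2),px('wrist',d['xy'],0,T))
E
```

```text
t: 29.4
eef_pos: [0.5993, -0.0059, 0.25]
tool_rot: [0.472, -0.474, 0.526, -0.525]
contact_force: [-0.1, -0.5, -0.8]
gripper_width: 0.999
[ 0.5993 -0.0059  0.25  ]
(0.97, [288.1, 174.2, 356.3, 248.6], ((321.053466796875, 212.32070922851562), 37.32085037231445)) [ 0.60110105 -0.00330261  0.062     ]
(0.64, [243.8, 1.5, 286.6, 7.9], ((264.5, 0.0), 20.500099182128906)) [0.57537124 0.16400115 0.062     ]
[322.9, 203.1] 0.61 [ 0.60281566 -0.00684138  0.        ]
```

```bash
python3 -m crank '[{"linear":[-0.001,0.04,0.002],"dr":[0,0,0],"hand":1},{"linear":[-0.001,0.08,0.002],"dr":[0,0,0],"hand":1},{"linear":[-0.001,0.12,0.002],"dr":[0,0,0],"hand":1},{"linear":[-0.001,0.15,0.002],"dr":[0,0,0],"hand":1},{"linear":[-0.001,0.18,0.002],"dr":[0,0,0],"hand":1},{"linear":[-0.001,0.2,0.002],"dr":[0,0,0],"hand":1},{"linear":[-0.001,0.218,0.002],"dr":[0,0,0],"hand":1},{"linear":[-0.001,0.218,0.002],"dr":[0,0,0],"hand":1},{"linear":[-0.001,0.218,0.002],"dr":[0,0,0],"hand":1}]' 60
python3 -m crank '[{"linear":[0,0,0],"dr":[0,0,0],"hand":-1},{"linear":[0,0,0],"dr":[0,0,0],"hand":-1},{"linear":[0,0,0],"dr":[0,0,0],"hand":-1},{"linear":[0,0,0],"dr":[0,0,0],"hand":-1},{"linear":[0,0,0],"dr":[0,0,0],"hand":-1},{"linear":[0,0,0],"dr":[0,0,0],"hand":-1}]'
python3 -m crank '[{"linear":[0,-0.03,0],"dr":[0,0,0],"hand":-1},{"linear":[0,-0.06,0],"dr":[0,0,0],"hand":-1},{"linear":[0,-0.1,0],"dr":[0,0,0],"hand":-1},{"linear":[0,-0.14,0],"dr":[0,0,0],"hand":-1},{"linear":[0,-0.18,0],"dr":[0,0,0],"hand":-1},{"linear":[0,-0.22,0],"dr":[0,0,0],"hand":-1},{"linear":[0,-0.26,0],"dr":[0,0,0],"hand":-1},{"linear":[0,-0.26,0],"dr":[0,0,0],"hand":-1},{"linear":[0,-0.26,0],"dr":[0,0,0],"hand":-1}]'
python3 - <<'E'
from h import *
T=pose();print(np.round(T[:3,3],4))
im=bot.read_camera('wrist');cv2.imwrite('pics/w13.png',im);held(im)
seq([((.546,-.290,.29),-6)])
E
```

```text
t: 30.3
eef_pos: [0.6015, -0.0062, 0.0329]
tool_rot: [0.472, -0.473, 0.526, -0.526]
contact_force: [0.2, 0.1, 0.1]
gripper_width: 1.0
t: 30.8
eef_pos: [0.6032, -0.0049, 0.0353]
tool_rot: [-0.474, 0.472, -0.525, 0.527]
contact_force: [-1.3, 0.1, 6.4]
gripper_width: 0.725
t: 31.55
eef_pos: [0.6032, -0.0044, 0.2967]
tool_rot: [-0.475, 0.471, -0.524, 0.527]
contact_force: [0.1, -0.6, -3.5]
gripper_width: 0.713
[ 0.6032 -0.0044  0.2967]
held extent [230. 244. 409. 426.] tool x of centre -0.0028 z 0.0004
(0.546, -0.29, 0.29) -6 lin [0.2892, 0.0028, -0.0248] dr [0.07, -0.04, 0.04] rows>= 7
```

```bash
python3 -m crank '[{"linear":[0.291,0,-0.025],"dr":[0,0,0],"hand":-1},{"linear":[0.291,0,-0.025],"dr":[0,0,0],"hand":-1},{"linear":[0.291,0,-0.025],"dr":[0,0,0],"hand":-1},{"linear":[0.291,0,-0.025],"dr":[0,0,0],"hand":-1},{"linear":[0.291,0,-0.025],"dr":[0,0,0],"hand":-1},{"linear":[0.291,0,-0.025],"dr":[0,0,0],"hand":-1},{"linear":[0.291,0,-0.025],"dr":[0,0,0],"hand":-1},{"linear":[0.291,0,-0.025],"dr":[0,0,0],"hand":-1},{"linear":[0.291,0,-0.025],"dr":[0,0,0],"hand":-1},{"linear":[0.291,0,-0.025],"dr":[0,0,0],"hand":-1}]'
python3 -m crank '[{"linear":[0,0,0],"dr":[0,0,0],"hand":-1},{"linear":[0,0,0],"dr":[0,0,0],"hand":-1},{"linear":[0,0,0],"dr":[0,0,0],"hand":-1}]'
python3 - <<'E'
from h import *
T=pose();print(np.round(T[:3,3],4))
seq([((.546,-.2915,.118),-6)])
E
```

```text
t: 32.48
eef_pos: [0.5456, -0.2909, 0.2912]
tool_rot: [0.473, -0.473, 0.527, -0.524]
contact_force: [0.4, 0.9, -2.1]
gripper_width: 0.719
t: 32.73
eef_pos: [0.5469, -0.2899, 0.2931]
tool_rot: [0.474, -0.474, 0.525, -0.525]
contact_force: [0.4, -0.3, -1.8]
gripper_width: 0.717
[ 0.5469 -0.2899  0.2931]
(0.546, -0.2915, 0.118) -6 lin [0.0018, 0.1751, -0.0007] dr [0.02, 0.11, -0.03] rows>= 5
```

```bash
python3 -m crank '[{"linear":[0.002,0.04,0],"dr":[0,0,0],"hand":-1},{"linear":[0.002,0.08,0],"dr":[0,0,0],"hand":-1},{"linear":[0.002,0.12,0],"dr":[0,0,0],"hand":-1},{"linear":[0.002,0.14,0],"dr":[0,0,0],"hand":-1},{"linear":[0.002,0.16,0],"dr":[0,0,0],"hand":-1},{"linear":[0.002,0.175,0],"dr":[0,0,0],"hand":-1},{"linear":[0.002,0.175,0],"dr":[0,0,0],"hand":-1}]'
python3 -m crank '[{"linear":[0,0.004,0],"dr":[0,0,0],"hand":-1},{"linear":[0,0.008,0],"dr":[0,0,0],"hand":-1},{"linear":[0,0.012,0],"dr":[0,0,0],"hand":-1},{"linear":[0,0.016,0],"dr":[0,0,0],"hand":-1},{"linear":[0,0.016,0],"dr":[0,0,0],"hand":-1}]'
python3 -m crank '[{"linear":[0,0.003,0],"dr":[0,0,0],"hand":-1},{"linear":[0,0.006,0],"dr":[0,0,0],"hand":-1},{"linear":[0,0.009,0],"dr":[0,0,0],"hand":-1},{"linear":[0,0.009,0],"dr":[0,0,0],"hand":-1}]'
```

```text
t: 33.32
eef_pos: [0.5444, -0.2918, 0.1149]
tool_rot: [0.473, -0.474, 0.527, -0.523]
contact_force: [-0.3, 0.8, -2.5]
gripper_width: 0.717
t: 33.73
eef_pos: [0.5461, -0.2935, 0.1021]
tool_rot: [0.473, -0.473, 0.526, -0.526]
contact_force: [-0.7, 1.0, -1.4]
gripper_width: 0.72
t: 34.07
eef_pos: [0.5483, -0.2937, 0.0952]
tool_rot: [-0.474, 0.472, -0.524, 0.527]
contact_force: [0.2, 1.2, 6.4]
gripper_width: 0.715
```

```bash
python3 -m crank '[{"linear":[0,0.001,0],"dr":[0,0,0],"hand":1},{"linear":[0,0.001,0],"dr":[0,0,0],"hand":1},{"linear":[0,0,0],"dr":[0,0,0],"hand":1},{"linear":[0,0,0],"dr":[0,0,0],"hand":1},{"linear":[0,0,0],"dr":[0,0,0],"hand":1},{"linear":[0,0,0],"dr":[0,0,0],"hand":1}]'
python3 -m crank '[{"linear":[0,-0.04,0],"dr":[0,0,0],"hand":1},{"linear":[0,-0.08,0],"dr":[0,0,0],"hand":1},{"linear":[0,-0.12,0],"dr":[0,0,0],"hand":1},{"linear":[0,-0.16,0],"dr":[0,0,0],"hand":1},{"linear":[0,-0.2,0],"dr":[0,0,0],"hand":1},{"linear":[0,-0.2,0],"dr":[0,0,0],"hand":1},{"linear":[0,-0.2,0],"dr":[0,0,0],"hand":1}]'
python3 - <<'E'
from h import *
T=pose();print(np.round(T[:3,3],4))
im=bot.read_camera('wrist');cv2.imwrite('pics/w14.png',im)
for r in rims(T,im): print(r,px('wrist',r[2][0],.122,T))
bot.read_camera('top')
for n in ('beaker1','cover'):
  for d in bot.place_of('top',n): print(n,d['xy'],round(d['score'],2),px('top',d['xy'],0))
seq([((.50,.05,.28),-6),((.572,.194,.25),-6)])
E
```

```text
t: 34.57
eef_pos: [0.5462, -0.2935, 0.0932]
tool_rot: [0.473, -0.473, 0.526, -0.526]
contact_force: [-0.4, -0.1, -0.6]
gripper_width: 1.0
t: 35.15
eef_pos: [0.5477, -0.2938, 0.2963]
tool_rot: [-0.474, 0.472, -0.524, 0.528]
contact_force: [-0.0, -0.1, 0.1]
gripper_width: 1.006
[ 0.5477 -0.2938  0.2963]
(0.81, [283.3, 178.1, 354.2, 251.9], ((319.0, 216.2302703857422), 38.82139587402344)) [ 0.54901712 -0.29186959  0.122     ]
(0.75, [297.0, 175.4, 346.2, 188.0], ((323.0, 184.0), 22.36077880859375)) [ 0.55504009 -0.26563971  0.122     ]
(0.67, [294.4, 168.8, 343.9, 185.7], ((321.0, 182.0), 25.079971313476562)) [ 0.55359351 -0.26385888  0.122     ]
beaker1 [481.1, 269.3] 0.8 [ 0.55428916 -0.32394705  0.        ]
beaker1 [257.1, 262.5] 0.74 [0.57110364 0.1934788  0.        ]
beaker1 [474.0, 271.4] 0.63 [ 0.54948173 -0.3069405   0.        ]
beaker1 [468.2, 271.9] 0.46 [ 0.5483838  -0.29324819  0.        ]
cover [291.7, 259.9] 0.65 [0.57712251 0.11382898 0.        ]
(0.5, 0.05, 0.28) -6 lin [-0.3365, 0.012, -0.0812] dr [0.18, -0.03, -0.07] rows>= 9
(0.572, 0.194, 0.25) -6 lin [-0.1507, 0.03, 0.0566] dr [0.0, 0.0, 0.0] rows>= 4
```

```bash
python3 -m crank '[{"linear":[-0.337,0.0,-0.04],"dr":[0,0,0],"hand":1},{"linear":[-0.337,0.0,-0.04],"dr":[0,0,0],"hand":1},{"linear":[-0.337,0.0,-0.04],"dr":[0,0,0],"hand":1},{"linear":[-0.337,0.0,-0.04],"dr":[0,0,0],"hand":1},{"linear":[-0.337,0.0,-0.04],"dr":[0,0,0],"hand":1},{"linear":[-0.337,0.0,-0.04],"dr":[0,0,0],"hand":1},{"linear":[-0.337,0.0,-0.04],"dr":[0,0,0],"hand":1},{"linear":[-0.337,0.0,-0.04],"dr":[0,0,0],"hand":1},{"linear":[-0.337,0.0,-0.04],"dr":[0,0,0],"hand":1}]'
python3 -m crank '[{"linear":[-0.15,0.046,0.016],"dr":[0,0,0],"hand":1},{"linear":[-0.15,0.046,0.016],"dr":[0,0,0],"hand":1},{"linear":[-0.15,0.046,0.016],"dr":[0,0,0],"hand":1},{"linear":[-0.15,0.046,0.016],"dr":[0,0,0],"hand":1},{"linear":[-0.15,0.046,0.016],"dr":[0,0,0],"hand":1},{"linear":[-0.15,0.046,0.016],"dr":[0,0,0],"hand":1},{"linear":[-0.15,0.046,0.016],"dr":[0,0,0],"hand":1}]'
python3 - <<'E'
from h import *
T=pose();print(np.round(T[:3,3],4))
im=bot.read_camera('wrist');cv2.imwrite('pics/w15.png',im)
for r in rims(T,im): print(r,px('wrist',r[2][0],.062,T))
for n in ('beaker1','cover'):
  for d in bot.place_of('wrist',n): print(n,d['xy'],round(d['score'],2),px('wrist',d['xy'],0,T))
E
```

```text
t: 36.15
eef_pos: [0.5403, 0.0551, 0.2929]
tool_rot: [0.477, -0.475, 0.524, -0.522]
contact_force: [0.1, 1.5, 0.2]
gripper_width: 0.999
t: 36.73
eef_pos: [0.5734, 0.1926, 0.2462]
tool_rot: [0.472, -0.474, 0.526, -0.525]
contact_force: [0.4, -0.8, 0.0]
gripper_width: 0.998
[0.5734 0.1926 0.2462]
(0.89, [285.7, 170.2, 356.7, 245.2], ((319.5, 208.5), 37.9803581237793)) [0.57436906 0.19934823 0.062     ]
beaker1 [323.6, 197.6] 0.92 [0.57832691 0.1977425  0.        ]
cover [332.8, 280.9] 0.76 [0.57903368 0.10733366 0.        ]
```

View pics/w15.png

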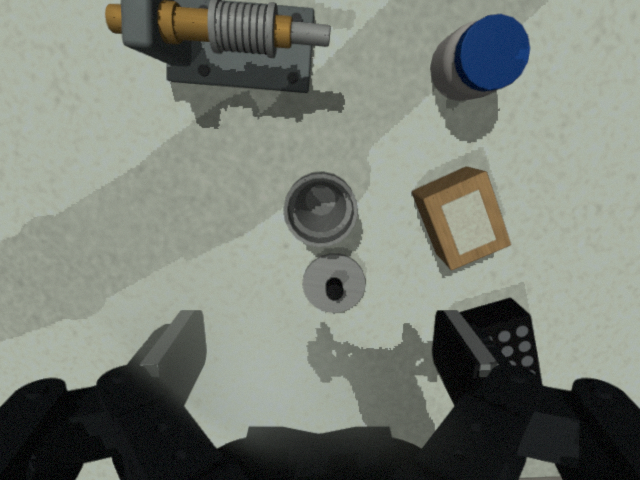

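```bash
python3 -m crank '[{"linear":[-0.005,0.04,0.002],"dr":[0,0,0],"hand":1},{"linear":[-0.005,0.08,0.002],"dr":[0,0,0],"hand":1},{"linear":[-0.005,0.12,0.002],"dr":[0,0,0],"hand":1},{"linear":[-0.005,0.15,0.002],"dr":[0,0,0],"hand":1},{"linear":[-0.005,0.18,0.002],"dr":[0,0,0],"hand":1},{"linear":[-0.005,0.2,0.002],"dr":[0,0,0],"hand":1},{"linear":[-0.005,0.214,0.002],"dr":[0,0,0],"hand":1},{"linear":[-0.005,0.214,0.002],"dr":[0,0,0],"hand":1},{"linear":[-0.005,0.214,0.002],"dr":[0,0,0],"hand":1}]' 60
python3 -m crank '[{"linear":[0,0,0],"dr":[0,0,0],"hand":-1},{"linear":[0,0,0],"dr":[0,0,0],"hand":-1},{"linear":[0,0,0],"dr":[0,0,0],"hand":-1},{"linear":[0,0,0],"dr":[0,0,0],"hand":-1},{"linear":[0,0,0],"dr":[0,0,0],"hand":-1},{"linear":[0,0,0],"dr":[0,0,0],"hand":-1}]'
python3 -m crank '[{"linear":[0,-0.03,0],"dr":[0,0,0],"hand":-1},{"linear":[0,-0.06,0],"dr":[0,0,0],"hand":-1},{"linear":[0,-0.1,0],"dr":[0,0,0],"hand":-1},{"linear":[0,-0.14,0],"dr":[0,0,0],"hand":-1},{"linear":[0,-0.18,0],"dr":[0,0,0],"hand":-1},{"linear":[0,-0.22,0],"dr":[0,0,0],"hand":-1},{"linear":[0,-0.26,0],"dr":[0,0,0],"hand":-1},{"linear":[0,-0.26,0],"dr":[0,0,0],"hand":-1},{"linear":[0,-0.26,0],"dr":[0,0,0],"hand":-1}]'
python3 - <<'E'
from h import *
T=pose();print(np.round(T[:3,3],4))
im=bot.read_camera('wrist');cv2.imwrite('pics/w16.png',im);held(im)
seq([((.52,-.0,.29),-6),((.546,-.2915,.29),-6)])
E
```

```text
t: 37.68
eef_pos: [0.5765, 0.1977, 0.0336]
tool_rot: [-0.473, 0.473, -0.526, 0.526]
contact_force: [0.4, -0.3, 0.0]
gripper_width: 0.998
t: 38.18
eef_pos: [0.5773, 0.1985, 0.0356]
tool_rot: [-0.474, 0.472, -0.525, 0.526]
contact_force: [-1.1, -1.6, 5.8]
gripper_width: 0.72
t: 38.93
eef_pos: [0.5773, 0.199, 0.2972]
tool_rot: [-0.475, 0.471, -0.524, 0.527]
contact_force: [0.2, 0.5, -2.1]
gripper_width: 0.721
[0.5773 0.199  0.2972]
held extent [228. 247. 410. 429.] tool x of centre -0.0014 z 0.0002
(0.52, -0.0, 0.29) -6 lin [0.2024, 0.0031, -0.0345] dr [0.02, -0.04, 0.06] rows>= 5
(0.546, -0.2915, 0.29) -6 lin [0.2872, 0.0, 0.0563] dr [0.0, 0.0, 0.0] rows>= 8
```

```bash
python3 -m crank '[{"linear":[0.202,0,-0.035],"dr":[0,0,0],"hand":-1},{"linear":[0.202,0,-0.035],"dr":[0,0,0],"hand":-1},{"linear":[0.202,0,-0.035],"dr":[0,0,0],"hand":-1},{"linear":[0.202,0,-0.035],"dr":[0,0,0],"hand":-1},{"linear":[0.202,0,-0.035],"dr":[0,0,0],"hand":-1}]'
python3 -m crank '[{"linear":[0.288,0,0.056],"dr":[0,0,0],"hand":-1},{"linear":[0.288,0,0.056],"dr":[0,0,0],"hand":-1},{"linear":[0.288,0,0.056],"dr":[0,0,0],"hand":-1},{"linear":[0.288,0,0.056],"dr":[0,0,0],"hand":-1},{"linear":[0.288,0,0.056],"dr":[0,0,0],"hand":-1},{"linear":[0.288,0,0.056],"dr":[0,0,0],"hand":-1},{"linear":[0.288,0,0.056],"dr":[0,0,0],"hand":-1},{"linear":[0.288,0,0.056],"dr":[0,0,0],"hand":-1},{"linear":[0.288,0,0.056],"dr":[0,0,0],"hand":-1},{"linear":[0.288,0,0.056],"dr":[0,0,0],"hand":-1}]'
python3 -m crank '[{"linear":[0,0,0],"dr":[0,0,0],"hand":-1},{"linear":[0,0,0],"dr":[0,0,0],"hand":-1}]'
python3 - <<'E'
from h import *
T=pose();print(np.round(T[:3,3],4))
seq([((.546,-.292,.14),-6)])
E
```

```text
t: 39.45
eef_pos: [0.5179, -0.0017, 0.2912]
tool_rot: [0.472, -0.474, 0.527, -0.525]
contact_force: [0.4, -1.2, -1.8]
gripper_width: 0.717
t: 40.28
eef_pos: [0.5446, -0.2908, 0.2913]
tool_rot: [0.473, -0.473, 0.527, -0.524]
contact_force: [0.1, 0.5, -1.7]
gripper_width: 0.717
t: 40.45
eef_pos: [0.5456, -0.2894, 0.2929]
tool_rot: [0.474, -0.474, 0.525, -0.525]
contact_force: [-0.7, 0.5, -0.9]
gripper_width: 0.72
[ 0.5456 -0.2894  0.2929]
(0.546, -0.292, 0.14) -6 lin [0.0027, 0.1529, 0.0008] dr [0.04, 0.12, -0.04] rows>= 4
```

```bash
python3 -m crank '[{"linear":[0.001,0.04,0.001],"dr":[0,0,0],"hand":-1},{"linear":[0.001,0.08,0.001],"dr":[0,0,0],"hand":-1},{"linear":[0.001,0.11,0.001],"dr":[0,0,0],"hand":-1},{"linear":[0.001,0.13,0.001],"dr":[0,0,0],"hand":-1},{"linear":[0.001,0.145,0.001],"dr":[0,0,0],"hand":-1},{"linear":[0.001,0.153,0.001],"dr":[0,0,0],"hand":-1},{"linear":[0.001,0.153,0.001],"dr":[0,0,0],"hand":-1}]'
python3 -m crank '[{"linear":[0,0.004,0],"dr":[0,0,0],"hand":-1},{"linear":[0,0.008,0],"dr":[0,0,0],"hand":-1},{"linear":[0,0.012,0],"dr":[0,0,0],"hand":-1},{"linear":[0,0.016,0],"dr":[0,0,0],"hand":-1},{"linear":[0,0.016,0],"dr":[0,0,0],"hand":-1}]'
python3 -m crank '[{"linear":[0,0.003,0],"dr":[0,0,0],"hand":-1},{"linear":[0,0.006,0],"dr":[0,0,0],"hand":-1},{"linear":[0,0.009,0],"dr":[0,0,0],"hand":-1},{"linear":[0,0.009,0],"dr":[0,0,0],"hand":-1}]'
```

```text
t: 41.03
eef_pos: [0.5455, -0.291, 0.1387]
tool_rot: [0.473, -0.474, 0.526, -0.524]
contact_force: [-0.6, 0.7, -0.7]
gripper_width: 0.716
t: 41.45
eef_pos: [0.546, -0.2924, 0.1239]
tool_rot: [0.473, -0.473, 0.526, -0.525]
contact_force: [-0.3, -0.0, -2.1]
gripper_width: 0.716
t: 41.78
eef_pos: [0.5485, -0.2928, 0.1174]
tool_rot: [-0.474, 0.472, -0.524, 0.527]
contact_force: [0.1, 1.1, 8.4]
gripper_width: 0.715
```

```bash
python3 -m crank '[{"linear":[0,0.001,0],"dr":[0,0,0],"hand":1},{"linear":[0,0.001,0],"dr":[0,0,0],"hand":1},{"linear":[0,0,0],"dr":[0,0,0],"hand":1},{"linear":[0,0,0],"dr":[0,0,0],"hand":1},{"linear":[0,0,0],"dr":[0,0,0],"hand":1},{"linear":[0,0,0],"dr":[0,0,0],"hand":1}]'
python3 -m crank '[{"linear":[0,-0.04,0],"dr":[0,0,0],"hand":1},{"linear":[0,-0.08,0],"dr":[0,0,0],"hand":1},{"linear":[0,-0.12,0],"dr":[0,0,0],"hand":1},{"linear":[0,-0.16,0],"dr":[0,0,0],"hand":1},{"linear":[0,-0.18,0],"dr":[0,0,0],"hand":1},{"linear":[0,-0.18,0],"dr":[0,0,0],"hand":1}]'
python3 - <<'E'
from h import *
T=pose();print(np.round(T[:3,3],4))
im=bot.read_camera('wrist');cv2.imwrite('pics/w17.png',im)
for r in rims(T,im): print(r,px('wrist',r[2][0],.144,T))
bot.read_camera('top')
for n in ('beaker1','cover'):
  for d in bot.place_of('top',n): print(n,d['xy'],round(d['score'],2),px('top',d['xy'],0))
seq([((.579,.108,.22),-6)])
E
```

```text
t: 42.28
eef_pos: [0.5463, -0.2925, 0.1151]
tool_rot: [0.473, -0.473, 0.526, -0.526]
contact_force: [0.6, 0.8, 0.9]
gripper_width: 1.0
t: 42.78
eef_pos: [0.5491, -0.2932, 0.3016]
tool_rot: [-0.474, 0.472, -0.522, 0.529]
contact_force: [0.2, 0.0, -0.3]
gripper_width: 0.998
[ 0.5491 -0.2932  0.3016]
(0.81, [290.8, 176.0, 351.4, 197.6], ((321.0, 193.5), 30.500099182128906)) [ 0.55473065 -0.27009208  0.144     ]
(0.65, [297.2, 169.5, 335.1, 178.5], ((318.0, 176.5), 19.006677627563477)) [ 0.55380043 -0.25685178  0.144     ]
(0.62, [276.4, 181.1, 354.7, 261.6], ((315.45526123046875, 221.95138549804688), 40.626338958740234)) [ 0.54804373 -0.2920914   0.144     ]
(0.49, [306.2, 177.2, 356.0, 211.6], ((322.0, 184.5), 18.33721923828125)) [ 0.55621354 -0.26325433  0.144     ]
(0.39, [96.7, 34.3, 640.0, 387.1], ((391.5359191894531, 209.0), 301.3677673339844)) [ 0.60850866 -0.28808722  0.144     ]
beaker1 [483.2, 269.0] 0.86 [ 0.55496512 -0.32894773  0.        ]
beaker1 [473.3, 270.5] 0.59 [ 0.55158122 -0.30540736  0.        ]
beaker1 [471.1, 271.3] 0.57 [ 0.54974577 -0.30013357  0.        ]
beaker1 [479.4, 271.1] 0.56 [ 0.5501188  -0.31969785  0.        ]
cover [467.2, 238.6] 0.72 [ 0.62659917 -0.29512738  0.        ]
cover [292.6, 259.8] 0.58 [0.57735366 0.11175959 0.        ]
(0.579, 0.108, 0.22) -6 lin [-0.4015, 0.0738, -0.0085] dr [0.17, -0.03, -0.05] rows>= 10
```

```bash
python3 -m crank '[{"linear":[-0.40,0,-0.01],"dr":[0,0,0],"hand":0.2},{"linear":[-0.40,0,-0.01],"dr":[0,0,0],"hand":0.2},{"linear":[-0.40,0,-0.01],"dr":[0,0,0],"hand":0.2},{"linear":[-0.40,0,-0.01],"dr":[0,0,0],"hand":0.2},{"linear":[-0.40,0,-0.01],"dr":[0,0,0],"hand":0.2},{"linear":[-0.40,0.03,-0.01],"dr":[0,0,0],"hand":0.2},{"linear":[-0.40,0.06,-0.01],"dr":[0,0,0],"hand":0.2},{"linear":[-0.40,0.074,-0.01],"dr":[0,0,0],"hand":0.2},{"linear":[-0.40,0.074,-0.01],"dr":[0,0,0],"hand":0.2},{"linear":[-0.40,0.074,-0.01],"dr":[0,0,0],"hand":0.2}]'
python3 -m crank '[{"linear":[0,0,0],"dr":[0,0,0],"hand":0.2},{"linear":[0,0,0],"dr":[0,0,0],"hand":0.2},{"linear":[0,0,0],"dr":[0,0,0],"hand":0.2}]'
python3 - <<'E'
from h import *
T=pose();print(np.round(T[:3,3],4))
im=bot.read_camera('wrist');cv2.imwrite('pics/w18.png',im)
for d in bot.place_of('wrist','cover'): print(d['xy'],round(d['score'],2),px('wrist',d['xy'],0,T))
for d in bot.cut_out('wrist','cover'):
    e=d['extent']; print(np.round(e),round(d['score'],2),px('wrist',((e[0]+e[2])/2,(e[1]+e[3])/2),.012,T))
E
```

```text
t: 43.87
eef_pos: [0.5775, 0.1081, 0.2191]
tool_rot: [0.472, -0.474, 0.526, -0.525]
contact_force: [0.6, -0.6, -0.2]
gripper_width: 0.602
t: 44.12
eef_pos: [0.578, 0.1058, 0.2201]
tool_rot: [0.472, -0.474, 0.526, -0.525]
contact_force: [1.1, -0.3, -0.3]
gripper_width: 0.603
[0.578  0.1058 0.2201]
[323.0, 203.0] 0.74 [0.5819673  0.11036769 0.        ]
[288. 171. 357. 244.] 0.6 [0.58160293 0.10863108 0.012     ]
```

View pics/w18.png

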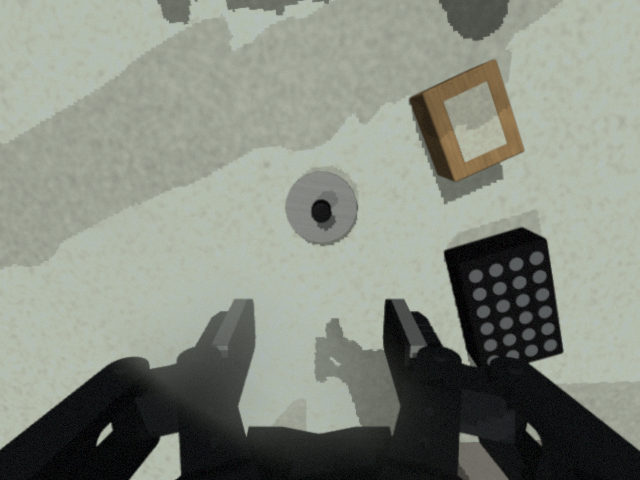

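```bash
python3 -m crank '[{"linear":[-0.003,0.04,0.002],"dr":[0,0,0],"hand":0.2},{"linear":[-0.003,0.08,0.002],"dr":[0,0,0],"hand":0.2},{"linear":[-0.003,0.12,0.002],"dr":[0,0,0],"hand":0.2},{"linear":[-0.003,0.15,0.002],"dr":[0,0,0],"hand":0.2},{"linear":[-0.003,0.175,0.002],"dr":[0,0,0],"hand":0.2},{"linear":[-0.003,0.193,0.002],"dr":[0,0,0],"hand":0.2},{"linear":[-0.003,0.204,0.002],"dr":[0,0,0],"hand":0.2},{"linear":[-0.003,0.204,0.002],"dr":[0,0,0],"hand":0.2},{"linear":[-0.003,0.204,0.002],"dr":[0,0,0],"hand":0.2}]' 60
python3 -m crank '[{"linear":[0,0,0],"dr":[0,0,0],"hand":-1},{"linear":[0,0,0],"dr":[0,0,0],"hand":-1},{"linear":[0,0,0],"dr":[0,0,0],"hand":-1},{"linear":[0,0,0],"dr":[0,0,0],"hand":-1},{"linear":[0,0,0],"dr":[0,0,0],"hand":-1},{"linear":[0,0,0],"dr":[0,0,0],"hand":-1}]'
python3 -m crank '[{"linear":[0,-0.03,0],"dr":[0,0,0],"hand":-1},{"linear":[0,-0.06,0],"dr":[0,0,0],"hand":-1},{"linear":[0,-0.1,0],"dr":[0,0,0],"hand":-1},{"linear":[0,-0.14,0],"dr":[0,0,0],"hand":-1},{"linear":[0,-0.18,0],"dr":[0,0,0],"hand":-1},{"linear":[0,-0.22,0],"dr":[0,0,0],"hand":-1},{"linear":[0,-0.26,0],"dr":[0,0,0],"hand":-1},{"linear":[0,-0.28,0],"dr":[0,0,0],"hand":-1},{"linear":[0,-0.28,0],"dr":[0,0,0],"hand":-1}]'
python3 - <<'E'
from h import *
T=pose();print(np.round(T[:3,3],4))
im=bot.read_camera('wrist');cv2.imwrite('pics/w19.png',im)
for d in bot.cut_out('wrist','cover'): print(np.round(d['extent']),round(d['score'],2))
seq([((.546,-.2905,.29),-6)])
E
```

```text
t: 45.02
eef_pos: [0.5813, 0.1085, 0.0178]
tool_rot: [-0.473, 0.473, -0.526, 0.526]
contact_force: [0.6, -0.4, -0.2]
gripper_width: 0.601
t: 45.52
eef_pos: [0.5819, 0.1092, 0.019]
tool_rot: [-0.474, 0.472, -0.525, 0.526]
contact_force: [-2.1, -0.2, 6.1]
gripper_width: 0.181
t: 46.27
eef_pos: [0.5832, 0.1105, 0.304]
tool_rot: [-0.476, 0.47, -0.524, 0.528]
contact_force: [-0.0, 1.1, -0.1]
gripper_width: 0.181
[0.5832 0.1105 0.304 ]
[243. 230. 399. 377.] 0.55
(0.546, -0.2905, 0.29) -6 lin [0.4011, 0.0083, 0.0074] dr [-0.13, -0.04, 0.0] rows>= 10
```

View pics/w19.png

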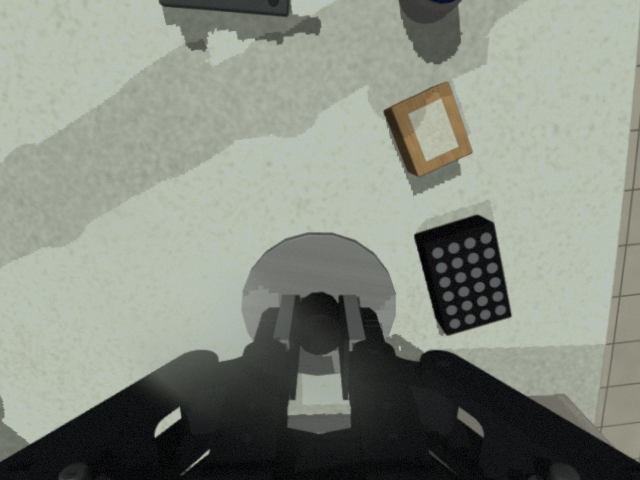

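```bash
python3 -m crank '[{"linear":[0.40,0,0.007],"dr":[0,0,0],"hand":-1},{"linear":[0.40,0,0.007],"dr":[0,0,0],"hand":-1},{"linear":[0.40,0,0.007],"dr":[0,0,0],"hand":-1},{"linear":[0.40,0,0.007],"dr":[0,0,0],"hand":-1},{"linear":[0.40,0,0.007],"dr":[0,0,0],"hand":-1},{"linear":[0.40,0,0.007],"dr":[0,0,0],"hand":-1},{"linear":[0.40,0,0.007],"dr":[0,0,0],"hand":-1},{"linear":[0.40,0,0.007],"dr":[0,0,0],"hand":-1},{"linear":[0.40,0,0.007],"dr":[0,0,0],"hand":-1},{"linear":[0.40,0,0.007],"dr":[0,0,0],"hand":-1}]'
python3 -m crank '[{"linear":[0,0.0,0],"dr":[0,0,0],"hand":-1},{"linear":[0,0.03,0],"dr":[0,0,0],"hand":-1},{"linear":[0,0.06,0],"dr":[0,0,0],"hand":-1},{"linear":[0,0.06,0],"dr":[0,0,0],"hand":-1},{"linear":[0,0.06,0],"dr":[0,0,0],"hand":-1}]'
python3 - <<'E'
from h import *
I=np.eye(4);R=np.array([[0,0,1.],[-1,0,0],[0,-1,0]]);I[:3,:3]=R
print(R.T@px('wrist',(320,233),-.006,I), R.T@px('wrist',(243,300),-.006,I),R.T@px('wrist',(396,300),-.006,I))
T=pose();print(np.round(T[:3,3],4))
im=bot.read_camera('wrist');cv2.imwrite('pics/w20.png',im)
bot.read_camera('top')
for n in ('beaker1','cover'):
  for d in bot.place_of('top',n): print(n,d['xy'],round(d['score'],2))
seq([((.5465,-.291,.154),-6)])
E
```

```text
t: 47.2
eef_pos: [0.5428, -0.295, 0.2948]
tool_rot: [0.47, -0.473, 0.528, -0.526]
contact_force: [1.2, -0.8, -1.1]
gripper_width: 0.181
t: 47.62
eef_pos: [0.5439, -0.2884, 0.2347]
tool_rot: [0.472, -0.474, 0.528, -0.523]
contact_force: [0.1, -0.5, 0.0]
gripper_width: 0.183
[-0.03240418  0.006       0.00052855] [-0.0036271   0.006      -0.03141962] [-0.0036643   0.006       0.03213765]
[ 0.5439 -0.2884  0.2347]
beaker1 [481.6, 269.4] 0.89
beaker1 [478.6, 269.9] 0.48
beaker1 [472.2, 271.7] 0.4
beaker1 [469.4, 268.8] 0.4
cover [499.4, 260.5] 0.73
cover [208.8, 200.0] 0.66
(0.5465, -0.291, 0.154) -6 lin [0.0016, 0.0851, -0.0003] dr [-0.15, -0.02, 0.05] rows>= 3
```

View pics/w20.png

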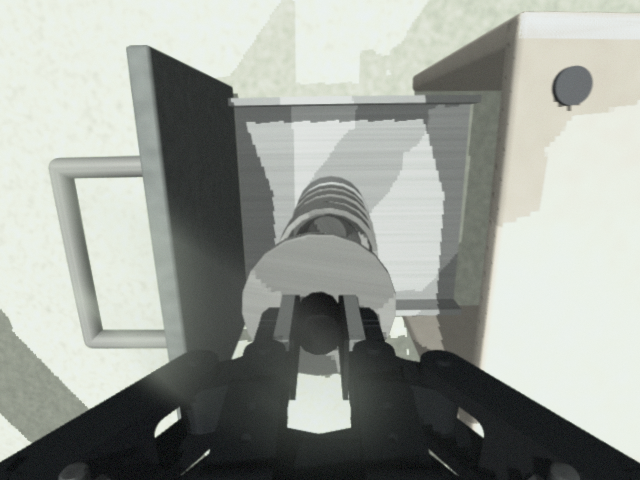

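```bash
python3 -m crank '[{"linear":[0.002,0.02,0.004],"dr":[0,0,0],"hand":-1},{"linear":[0.002,0.04,0.004],"dr":[0,0,0],"hand":-1},{"linear":[0.002,0.06,0.004],"dr":[0,0,0],"hand":-1},{"linear":[0.002,0.068,0.004],"dr":[0,0,0],"hand":-1},{"linear":[0.002,0.072,0.004],"dr":[0,0,0],"hand":-1},{"linear":[0.002,0.076,0.004],"dr":[0,0,0],"hand":-1},{"linear":[0.002,0.079,0.004],"dr":[0,0,0],"hand":-1},{"linear":[0.002,0.079,0.004],"dr":[0,0,0],"hand":-1}]'
python3 -m crank '[{"linear":[0,0.003,0],"dr":[0,0,0],"hand":-1},{"linear":[0,0.005,0],"dr":[0,0,0],"hand":-1},{"linear":[0,0.005,0],"dr":[0,0,0],"hand":-1}]'
```

```text
t: 48.48
eef_pos: [0.5499, -0.2919, 0.1589]
tool_rot: [-0.473, 0.473, -0.525, 0.526]
contact_force: [0.2, 0.2, -1.2]
gripper_width: 0.18
t: 48.73
eef_pos: [0.5511, -0.2922, 0.1558]
tool_rot: [-0.473, 0.472, -0.524, 0.527]
contact_force: [-1.1, 0.5, 9.4]
gripper_width: 0.18
```

```bash
python3 -m crank '[{"linear":[0,0,0],"dr":[0,0,0],"hand":0},{"linear":[0,0,0],"dr":[0,0,0],"hand":0},{"linear":[0,0,0],"dr":[0,0,0],"hand":0},{"linear":[0,0,0],"dr":[0,0,0],"hand":0},{"linear":[0,0,0],"dr":[0,0,0],"hand":0}]'
python3 -m crank '[{"linear":[0,-0.03,0],"dr":[0,0,0],"hand":0},{"linear":[0,-0.06,0],"dr":[0,0,0],"hand":0},{"linear":[0,-0.1,0],"dr":[0,0,0],"hand":0},{"linear":[0,-0.13,0],"dr":[0,0,0],"hand":0},{"linear":[0,-0.16,-0.03],"dr":[0,0,0],"hand":0},{"linear":[0,-0.16,-0.07],"dr":[0,0,0],"hand":0},{"linear":[0,-0.16,-0.1],"dr":[0,0,0],"hand":0},{"linear":[0,-0.16,-0.1],"dr":[0,0,0],"hand":0},{"linear":[0,-0.16,-0.1],"dr":[0,0,0],"hand":0}]'
python3 - <<'E'
from h import *
T=pose();print(np.round(T[:3,3],4))
w=bot.read_camera('wrist');s=bot.read_camera('scene')
for d in bot.cut_out('wrist','cover'):
    e=d['extent'];print(np.round(e),round(d['score'],2),px('wrist',((e[0]+e[2])/2,(e[1]+e[3])/2),.149,T))
r=lambda i:cv2.resize(i,(400,400),interpolation=cv2.INTER_CUBIC)
p=proj('scene',np.array([.547,-.291,.144])).astype(int);print(p)
y0=max(0,min(330,p[1]-75));x0=max(0,p[0]-75)
cv2.imwrite('pics/w21.png',np.hstack([r(w[90:330,200:440]),r(s[y0:y0+150,x0:x0+150])]))
seq([((.3855,-.274,.29),-6)])
E
```

```text
t: 49.15
eef_pos: [0.5494, -0.2918, 0.1531]
tool_rot: [0.473, -0.473, 0.526, -0.526]
contact_force: [0.3, -0.2, -0.7]
gripper_width: 0.5
t: 49.9
eef_pos: [0.4486, -0.2817, 0.3138]
tool_rot: [-0.472, 0.473, -0.526, 0.526]
contact_force: [0.3, -1.1, 0.1]
gripper_width: 0.498
[ 0.4486 -0.2817  0.3138]
[406. 184. 487. 261.] 0.87 [ 0.55159808 -0.29348919  0.149     ]
[205 391]
(0.3855, -0.274, 0.29) -6 lin [-0.0002, 0.0232, -0.0659] dr [-0.04, 0.01, -0.02] rows>= 2
```

View pics/w21.png

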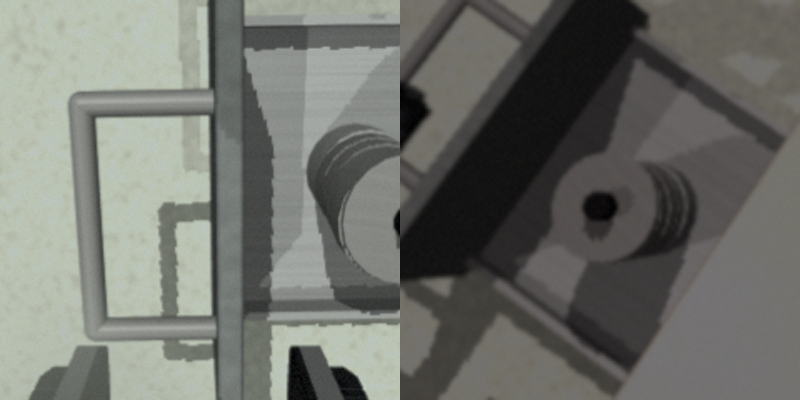

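```bash
python3 - <<'E'
from h import *
T=pose();w=px('wrist',(251,219),.155,T);print(w)
seq([((w[0],w[1],.27),-6),((w[0],w[1],.142),-6)])
E
python3 -m crank '[{"linear":[0,0.02,-0.04],"dr":[0,0,0],"hand":0},{"linear":[0,0.023,-0.063],"dr":[0,0,0],"hand":0},{"linear":[0,0.023,-0.063],"dr":[0,0,0],"hand":0},{"linear":[0,0.023,-0.063],"dr":[0,0,0],"hand":0},{"linear":[0,0.023,-0.063],"dr":[0,0,0],"hand":0}]'
python3 - <<'E'
from h import *
T=pose();print(np.round(T[:3,3],4));bot.read_camera('wrist')
for d in bot.place_of('wrist','handle'): print(d['xy'],d['score'],px('wrist',d['xy'],.155,T))
E
```

```text
[ 0.39816036 -0.27175485  0.155     ]
(np.float64(0.3981603598932928), np.float64(-0.2717548548190236), 0.27) -6 lin [-0.0038, 0.0432, -0.0535] dr [-0.04, 0.01, -0.02] rows>= 2
(np.float64(0.3981603598932928), np.float64(-0.2717548548190236), 0.142) -6 lin [0.0, 0.128, 0.0] dr [0.0, 0.0, 0.0] rows>= 4
t: 50.47
eef_pos: [0.3889, -0.2746, 0.2906]
tool_rot: [-0.474, 0.473, -0.525, 0.526]
contact_force: [0.4, -0.6, 0.3]
gripper_width: 0.499
[ 0.3889 -0.2746  0.2906]
[333.4, 235.3] 0.61 [ 0.39950295 -0.27925656  0.155     ]
```

```bash
python3 -m crank '[{"linear":[0,0.03,0.008],"dr":[0,0,0],"hand":0},{"linear":[0,0.06,0.008],"dr":[0,0,0],"hand":0},{"linear":[0,0.09,0.008],"dr":[0,0,0],"hand":0},{"linear":[0,0.12,0.008],"dr":[0,0,0],"hand":0},{"linear":[0,0.148,0.008],"dr":[0,0,0],"hand":0},{"linear":[0,0.148,0.008],"dr":[0,0,0],"hand":0},{"linear":[0,0.148,0.008],"dr":[0,0,0],"hand":0}]' 60
python3 -m crank '[{"linear":[0,0,0],"dr":[0,0,0],"hand":-1},{"linear":[0,0,0],"dr":[0,0,0],"hand":-1},{"linear":[0,0,0],"dr":[0,0,0],"hand":-1},{"linear":[0,0,0],"dr":[0,0,0],"hand":-1},{"linear":[0,0,0],"dr":[0,0,0],"hand":-1},{"linear":[0,0,0],"dr":[0,0,0],"hand":-1}]'
```

```text
t: 51.15
eef_pos: [0.3957, -0.2748, 0.1417]
tool_rot: [0.473, -0.473, 0.526, -0.524]
contact_force: [1.0, 0.0, 1.0]
gripper_width: 0.502
t: 51.65
eef_pos: [0.3967, -0.2762, 0.1444]
tool_rot: [-0.473, 0.473, -0.524, 0.527]
contact_force: [-0.4, 1.5, 5.3]
gripper_width: 0.111
```

```bash
python3 -m crank '[{"linear":[0,-0.002,0.004],"dr":[0,0,0],"hand":-1},{"linear":[0,-0.002,0.010],"dr":[0,0,0],"hand":-1},{"linear":[0,-0.002,0.018],"dr":[0,0,0],"hand":-1},{"linear":[0,-0.002,0.026],"dr":[0,0,0],"hand":-1},{"linear":[0,-0.002,0.034],"dr":[0,0,0],"hand":-1},{"linear":[0,-0.002,0.042],"dr":[0,0,0],"hand":-1},{"linear":[0,-0.002,0.050],"dr":[0,0,0],"hand":-1},{"linear":[0,-0.002,0.058],"dr":[0,0,0],"hand":-1},{"linear":[0,-0.002,0.066],"dr":[0,0,0],"hand":-1},{"linear":[0,-0.002,0.074],"dr":[0,0,0],"hand":-1}]'
python3 -m crank '[{"linear":[0,0,0.008],"dr":[0,0,0],"hand":-1},{"linear":[0,0,0.016],"dr":[0,0,0],"hand":-1},{"linear":[0,0,0.024],"dr":[0,0,0],"hand":-1},{"linear":[0,0,0.032],"dr":[0,0,0],"hand":-1},{"linear":[0,0,0.040],"dr":[0,0,0],"hand":-1},{"linear":[0,0,0.048],"dr":[0,0,0],"hand":-1},{"linear":[0,0,0.056],"dr":[0,0,0],"hand":-1},{"linear":[0,0,0.062],"dr":[0,0,0],"hand":-1},{"linear":[0,0,0.066],"dr":[0,0,0],"hand":-1},{"linear":[0,0,0.068],"dr":[0,0,0],"hand":-1}]'
```

```text
t: 52.48
eef_pos: [0.4701, -0.2827, 0.1444]
tool_rot: [0.473, -0.473, 0.526, -0.525]
contact_force: [-3.1, 3.8, 1.8]
gripper_width: 0.112
t: 53.32
eef_pos: [0.5384, -0.2889, 0.1445]
tool_rot: [0.474, -0.473, 0.525, -0.525]
contact_force: [-3.5, 6.0, 2.8]
gripper_width: 0.109
```

```bash
python3 -m crank '[{"linear":[-0.002,0,0.004],"dr":[0,0,0],"hand":-1},{"linear":[-0.002,0,0.008],"dr":[0,0,0],"hand":-1},{"linear":[-0.002,0,0.012],"dr":[0,0,0],"hand":-1},{"linear":[-0.002,0,0.015],"dr":[0,0,0],"hand":-1},{"linear":[-0.002,0,0.015],"dr":[0,0,0],"hand":-1}]'
python3 -m crank '[{"linear":[0,0,0.003],"dr":[0,0,0],"hand":-1},{"linear":[0,0,0.006],"dr":[0,0,0],"hand":-1},{"linear":[0,0,0.006],"dr":[0,0,0],"hand":-1}]'
```

```text
t: 53.73
eef_pos: [0.5531, -0.2902, 0.1445]
tool_rot: [-0.473, 0.473, -0.525, 0.526]
contact_force: [0.5, 0.9, -1.1]
gripper_width: 0.111
t: 53.98
eef_pos: [0.5549, -0.2903, 0.1444]
tool_rot: [0.471, -0.474, 0.528, -0.524]
contact_force: [-12.7, 4.0, 11.3]
gripper_width: 0.112
```

```bash
python3 -m crank '[{"linear":[0,0,0.003],"dr":[0,0,0],"hand":-1},{"linear":[0,0,0.004],"dr":[0,0,0],"hand":-1},{"linear":[0,0,0.004],"dr":[0,0,0],"hand":-1}]'
python3 -m crank '[{"linear":[0,0,-0.005],"dr":[0,0,0],"hand":-1},{"linear":[0,0,-0.005],"dr":[0,0,0],"hand":-1}]'
```

```text
t: 54.23
eef_pos: [0.5549, -0.2904, 0.1443]
tool_rot: [0.469, -0.476, 0.53, -0.522]
contact_force: [-24.5, 7.9, 22.0]
gripper_width: 0.114
t: 54.4
eef_pos: [0.5549, -0.2903, 0.1444]
tool_rot: [0.472, -0.474, 0.526, -0.525]
contact_force: [-8.6, 2.9, 6.0]
gripper_width: 0.112
```

```bash
python3 -m crank '[{"linear":[0,0,-0.001],"dr":[0,0,0],"hand":-0.1},{"linear":[0,0,-0.001],"dr":[0,0,0],"hand":-0.1},{"linear":[0,0,-0.001],"dr":[0,0,0],"hand":-0.1},{"linear":[0,0,-0.001],"dr":[0,0,0],"hand":-0.1},{"linear":[0,0,-0.001],"dr":[0,0,0],"hand":-0.1}]'
python3 -m crank '[{"linear":[0,-0.03,0],"dr":[0,0,0],"hand":-0.1},{"linear":[0,-0.06,0],"dr":[0,0,0],"hand":-0.1},{"linear":[0,-0.1,0],"dr":[0,0,0],"hand":-0.1},{"linear":[0,-0.14,0],"dr":[0,0,0],"hand":-0.1},{"linear":[0,-0.18,0],"dr":[0,0,0],"hand":-0.1},{"linear":[0,-0.18,0],"dr":[0,0,0],"hand":-0.1},{"linear":[0,-0.18,0],"dr":[0,0,0],"hand":-0.1}]'
python3 - <<'E'
from h import *
T=pose();print(np.round(T[:3,3],4));w=bot.read_camera('wrist');cv2.imwrite('pics/w22.png',w)
for d in bot.place_of('wrist','handle'): print(d['xy'],d['score'],px('wrist',d['xy'],.155,T))
w3=cv2.imread('pics/w3.png')
# along row 215: edges
for n,i in(('w3',w3),('now',w)): print(n,[int(v) for v in i[213:218,380:460].mean(axis=(0,2))])
bot.read_camera('top')
for n,z in (('handle',.155),('beaker1',0),('cover',0),('jar',0),('rack',0),('carton',0),('sleeve_mid',.075)):
  for d in bot.place_of('top',n)[:2]: print(n,d['xy'],round(d['score'],2),px('top',d['xy'],z))
E
```

```text
t: 54.82
eef_pos: [0.5562, -0.2907, 0.1444]
tool_rot: [-0.473, 0.473, -0.525, 0.526]
contact_force: [-0.5, -0.4, 0.0]
gripper_width: 0.448
t: 55.4
eef_pos: [0.5573, -0.2908, 0.3275]
tool_rot: [-0.474, 0.472, -0.524, 0.528]
contact_force: [-0.3, -1.1, -0.7]
gripper_width: 0.452
[ 0.5573 -0.2908  0.3275]
[313.7, 220.0] 0.64 [ 0.55409155 -0.29116801  0.155     ]
w3 [42, 44, 43, 44, 43, 43, 44, 43, 44, 44, 43, 46, 43, 42, 45, 43, 44, 43, 46, 45, 43, 48, 80, 94, 101, 105, 104, 104, 105, 105, 106, 107, 107, 109, 109, 107, 93, 83, 77, 64, 63, 63, 64, 63, 64, 77, 83, 82, 83, 85, 84, 83, 83, 79, 75, 79, 88, 109, 142, 162, 167, 172, 173, 173, 175, 173, 173, 173, 173, 173, 173, 172, 172, 172, 173, 173, 173, 173, 173, 172]
now [43, 43, 42, 44, 43, 42, 41, 44, 43, 42, 44, 42, 47, 61, 87, 96, 101, 103, 102, 102, 103, 103, 104, 104, 104, 105, 104, 95, 74, 61, 61, 61, 64, 73, 82, 96, 126, 153, 161, 165, 169, 168, 170, 169, 169, 169, 169, 169, 168, 169, 170, 170, 170, 169, 169, 169, 168, 169, 170, 169, 169, 169, 169, 169, 170, 169, 169, 169, 170, 169, 169, 170, 170, 170, 169, 169, 169, 169, 170, 170]
handle [489.5, 258.5] 0.86 [ 0.55659001 -0.29083165  0.155     ]
handle [343.5, 191.7] 0.36 [0.69450341 0.00069639 0.155     ]
beaker1 [467.6, 236.2] 0.19 [ 0.6323095  -0.29639934  0.        ]
jar [210.4, 199.1] 0.81 [0.72237305 0.30795014 0.        ]
jar [489.8, 262.4] 0.5 [ 0.57031874 -0.34550503  0.        ]
rack [343.1, 192.9] 0.86 [ 0.73664561 -0.00592191  0.        ]
carton [266.9, 207.4] 0.72 [0.70165535 0.17334973 0.        ]
sleeve_mid [178.6, 271.8] 0.81 [0.54024327 0.35328054 0.075     ]
```

Run:
```python
from h import *
T=pose();T[:3,:3]=down(-6)
# z_front=.2: edge cols 416 now ; panel inner 407.5
for nm,p,f,pos in(('now',407.5,416.5,T[:3,3]),('w3',416.5,438,[.5448,-.2907,.3241])):
    T[:3,3]=pos
    i=px('wrist',(p,215),.184,T);g=px('wrist',(f,215),.2,T);print(nm,(g-i)@[.9945,-.1045,0])
```

```text
now 0.0025839175286003595
w3 0.011024253139423797
```

```bash
python3 -m crank '[{"linear":[0,0,-0.03],"dr":[0,0,0],"hand":-1},{"linear":[0,0,-0.055],"dr":[0,0,0],"hand":-1},{"linear":[0,0.03,-0.055],"dr":[0,0,0],"hand":-1},{"linear":[0,0.07,-0.055],"dr":[0,0,0],"hand":-1},{"linear":[0,0.11,-0.055],"dr":[0,0,0],"hand":-1},{"linear":[0,0.15,-0.055],"dr":[0,0,0],"hand":-1},{"linear":[0,0.185,-0.055],"dr":[0,0,0],"hand":-1},{"linear":[0,0.185,-0.055],"dr":[0,0,0],"hand":-1},{"linear":[0,0.185,-0.055],"dr":[0,0,0],"hand":-1}]'
python3 -m crank '[{"linear":[0,0,0.008],"dr":[0,0,0],"hand":-1},{"linear":[0,0,0.016],"dr":[0,0,0],"hand":-1},{"linear":[0,0,0.022],"dr":[0,0,0],"hand":-1},{"linear":[0,0,0.026],"dr":[0,0,0],"hand":-1},{"linear":[0,0,0.026],"dr":[0,0,0],"hand":-1}]'
python3 -m crank '[{"linear":[0,0,0.004],"dr":[0,0,0],"hand":-1},{"linear":[0,0,0.008],"dr":[0,0,0],"hand":-1},{"linear":[0,0,0.008],"dr":[0,0,0],"hand":-1}]'
```

```text
t: 56.65
eef_pos: [0.5, -0.2841, 0.1383]
tool_rot: [0.473, -0.473, 0.527, -0.524]
contact_force: [0.4, 0.2, 1.5]
gripper_width: -0.002
t: 57.07
eef_pos: [0.5288, -0.2874, 0.1406]
tool_rot: [-0.474, 0.473, -0.525, 0.526]
contact_force: [-0.1, -0.1, -0.9]
gripper_width: 0.002
t: 57.32
eef_pos: [0.535, -0.2883, 0.1393]
tool_rot: [0.473, -0.473, 0.526, -0.526]
contact_force: [-0.4, 0.1, 0.7]
gripper_width: 0.0
```

```bash
python3 -m crank '[{"linear":[0,0,0.003],"dr":[0,0,0],"hand":-1},{"linear":[0,0,0.006],"dr":[0,0,0],"hand":-1},{"linear":[0,0,0.006],"dr":[0,0,0],"hand":-1}]'
python3 -m crank '[{"linear":[0,0,0.003],"dr":[0,0,0],"hand":-1},{"linear":[0,0,0.005],"dr":[0,0,0],"hand":-1},{"linear":[0,0,0.005],"dr":[0,0,0],"hand":-1}]'
```

```text
t: 57.57
eef_pos: [0.5355, -0.2886, 0.1385]
tool_rot: [0.47, -0.475, 0.529, -0.523]
contact_force: [-14.5, 3.6, 11.1]
gripper_width: -0.0
t: 57.82
eef_pos: [0.5357, -0.2888, 0.1381]
tool_rot: [0.467, -0.477, 0.532, -0.52]
contact_force: [-30.6, 6.4, 22.6]
gripper_width: -0.0
```

Hard stop without motion at 30 N: the drawer is shut. I'll retreat and hand in.

```bash
python3 -m crank '[{"linear":[0,0,-0.02],"dr":[0,0,0],"hand":-1},{"linear":[0,0,-0.04],"dr":[0,0,0],"hand":-1},{"linear":[0,-0.03,-0.05],"dr":[0,0,0],"hand":-1},{"linear":[0,-0.07,-0.05],"dr":[0,0,0],"hand":-1},{"linear":[0,-0.11,-0.05],"dr":[0,0,0],"hand":-1},{"linear":[0,-0.15,-0.05],"dr":[0,0,0],"hand":-1},{"linear":[0,-0.18,-0.05],"dr":[0,0,0],"hand":-1},{"linear":[0,-0.18,-0.05],"dr":[0,0,0],"hand":-1}]'
python3 - <<'E'
from h import *
bot.read_camera('top')
for n,z in (('handle',.155),('sleeve_mid',.075)):
  for d in bot.place_of('top',n)[:1]: print(n,d['xy'],round(d['score'],2),px('top',d['xy'],z))
print(bot.get_obs()['t'],bot.get_obs()['contact_force']); bot.hand_in()
E
```

```text
t: 58.48
eef_pos: [0.4992, -0.285, 0.3268]
tool_rot: [-0.474, 0.471, -0.522, 0.53]
contact_force: [0.7, -0.3, -0.9]
gripper_width: -0.002
handle [487.8, 260.4] 0.65 [ 0.55276066 -0.28711583  0.155     ]
sleeve_mid [181.8, 271.4] 0.86 [0.54112757 0.34631712 0.075     ]
58.6333 [-0.89189054  0.00379106 -0.22465274]
the job is handed in; nothing more can be done
```

The job is done in the order asked and was handed in at about 58.6 s.

- **Air line:** I pulled the sleeve back 16 mm to its stop (17–20 N) and held it for more than 1.3 s. I then opened the fingers, and the pictures show it back home.
- **Drawer:** I opened it to its stop, about 0.164 m of travel from a start of about 6 mm out.
- **Beakers:** All four were there and are nested in the holder. The wrist stopped 22 mm higher for each beaker, as expected for full seating, and a picture showed one upright column.
- **Cover:** It touched down at the height expected for a seated cover and looked flat in the pictures.
- **Closing:** The drawer is shut. It took up to about 25 N through the handle, then about 30 N with the closed fingers, and did not move. The robot was clear of everything at hand-in.

Two checks did not quite agree:

- **Handle position:** Before closing, the handle stood about 9 mm further in than where I had let it go. The drawer may have crept in slightly while I loaded it.
- **Panel gap:** A rough estimate from the picture left about 2.5 mm at the panel. That is close to the 2 mm calibration error, and the hard stop speaks for fully shut.

The last top picture put the jar, rack and carton within about 10 mm of where they started; I did not touch them.

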